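# Sort two dosing syringes into a sprung sloping stand

### The arm

A 6-joint arm with a two-finger parallel gripper is mounted at the origin on a cart in front of the work surface, level with it; the furniture and walls round the work are solid. World frame = base frame: x ahead of the robot, y to its left, z up, the work surface at z = 0. Lengths are in mm, angles in rad, forces in N, time in s.
With the tool pointing down it reaches from about 275 to 750 mm from the base axis. Payload 10.2 kg.
Tool frame: the origin (TCP) lies at the very end of the fingers, on their centre line; the grasp point (between the pads) lies 19 mm behind it; x points along the fingers, y is the direction in which the jaws open and shut, and the axes are right-handed (so a half turn about x gives the same grasp; the last joint's range is limited). The gripper opens to 88 mm and grips with 3 to 60 N. Pads are 18 mm wide; open, the fingers measure 123 mm over their backs; the gripper's body (75 mm by 187 mm) begins 45 mm behind the grasp point.
Start: joints at [0.883, 0.313, 1.498, -0, 1.331, -0.223], TCP at [235.341, 469.303, 238.72] pointing down, gripper open.
Joint ranges: [-2.94, 2.94], [-0.97, 2.17], [0.19, 2.56], [-1.23, 4.37], [0.02, 3.11], [-2.88, 2.88]. Speed limits (rad/s): [2.39, 2.39, 3.01, 3.14, 3.14, 3.14].

### API

Orientations are given as a unit quaternion [w, x, y, z].
In Python, from cell import bot, camera, camera_params, order, finder gives the robot as it stands. The module is installed in compiled form; this text tells all that it offers.
- The arm moves only by the tool drive_tool, never from a script. Its argument "commands" is a list of rows, each a list of 6 numbers: the shift along the tool's x, y, z normalised to -1 to 1, where 1 is 60 mm, then the turn, a rotation vector about the tool's x, y, z normalised to -1 to 1, where 1 is 0.15 rad. In form: [[tx, ty, tz, ax, ay, az], ...]. A call has exactly 8 rows; each row shifts and turns the commanded pose from where the row before left it, along the tool's axes as they then stand; what a row does not reach is not made up. A row lasts 1/8 s, in which the tool goes at most 62.5 mm and 10.7 degrees, less where a joint would pass 70% of its speed; a pose out of reach is approached as far as the arm can. A call with a number of a shift or a turn outside -1 to 1 is refused whole. A call with a gripper value outside its range is refused whole. "jaw" is the opening, from 0 (shut) to 1 (fully open), set as the call begins (left out, the last holds). The fingers move at their own pace and stop on an object; the grip force is fixed at half the most. Time passes only in rows, so rows that do not move let the fingers close, or fill a call up. It gives the time, the measured TCP pose, the force and the opening at its end, in the units of the state.
- bot.read_state(): the state, without advancing time (a new reading comes with each control period).
- camera(name): name is "scene" or "side" or "wrist"; returns the picture (480x640x3 uint8, blue, green, red); there is no depth.
- camera_params(name): a dict with "K" (3x3 intrinsics, pixels), "dist_coeffs" ([k1, k2, p1, p2, k3] as OpenCV has them; the pictures are not rectified), "origin" and "attitude" of the camera in the world. Camera axes: x right, y down, z forward; pixel columns grow to the right and rows downward; lengths in mm; the calibration is good to about 2 mm. A picture is of the moment at which its call begins: read the wrist's pose just before it. camera_params takes no time and is no camera call; for the wrist camera it gives the pose at the moment of the call.
- order.finish_job(): hands the job in, once; it reports no verdict.
Trained networks look in the newest picture that a camera, given by its name, has taken for a name from the list of things; names that differ only in an ending like _2 or _b are one class to them, and where a whole thing is asked for, a point or a joint stands for the part that bears it (a point fixed in the world has none). Each returns a list of dicts, best first, with "confidence" (0 to 1); they miss things now and then, are a little off and sometimes report something else, mostly with a low value. They report only what shows in the picture. A call takes as long as a camera call.
- finder.masks_of(camera, label): "mask" (480x640 bool, what is visible of it) and "rect" ([centre column, centre row, width, height] in pixels, round what is visible of it).
The state is a dict: "t": time; "qpos": joint angles; "qd": joint speeds; "joint_torque": joint torques, N m; "eef_pos": TCP position; "eef_rot": TCP orientation; "contact_force": force on the tool from outside, world axes, zero at the start; "wrist_torque": the same for the moment, N m; "finger_gap": opening from 0.0 (shut) to 1.0 (fully open).
Only numpy, scipy, OpenCV 4.12 (cv2) and the standard library are available. Lean on these libraries where they do the work, as an engineer would, in place of code of your own. Each camera call takes 0.05 s, during which the arm holds its last target.

### The job

Two dosing syringes lie on the flat drying block: one has its plunger pulled out, the other pushed in. The sloping stand already holds one of each kind at its two ends: clip each loose syringe into the empty bay next to the kept one of its own kind, nose down the slope against the sprung pad and flange held behind (on the downhill side of) the two keeper posts, lying flat in its rests. Leave every plunger as it is, pulled out or pushed in, and do not knock over the flask.

Things in the scene. Friction and masses are not known exactly. Their poses are not given: they have to be found in the camera images.
- syringe_a_center (a point): loose white syringe A; point on the barrel axis, at the barrel's middle. x along the barrel to the plunger; z up as it lies on the block. Along x (mm): nose tip (dia 9) -62, barrel (dia 24) -44 to 44, round flange (dia 38) 44 to 48, then the grey plunger, thumb disc (dia 24) 56 to 60 when pushed in. About 80 g. Grasp across the barrel at its middle
- syringe_b_center (a point): loose white syringe B: same shape and axes as A; only the plunger position differs
- plunger_a (a joint): how far the plunger of syringe A is pulled out, m: 0 fully in, 0.042 fully out. Slides stiffly (2 N) and stays where it is left. One syringe starts at 0.028 or more, the other at 0.003 or less
- plunger_b (a joint): the same for syringe B
- block: flat grey drying block, fixed, 130 x 134 x 8 mm; origin at the centre of its underside, x away from the robot. A syringe lies in V rests at y = +36 and one at y = -36 mm, barrel axis 34 mm over the bench and 26 mm over the block's floor, nose to the robot; rests at x = -28 and +28 mm leave 50 mm free between them for the fingers
- stand: grey sloping stand, fixed, 256 mm wide, deck sloping 30 degrees, rising away from the robot; origin at the centre of its underside, x away from the robot, y left. Four bays across it at y = +96 (kept syringe), +38 (bay_left, empty), -38 (bay_right, empty), -96 mm (kept syringe)
- bay_left: empty left bay. Origin: where the barrel middle of a clipped syringe lies, 88 mm over the bench. x up the slope, from nose to plunger; z square out of the slope, leaning 30 degrees back to the robot; y left. Rests at x = -28, +28 mm: flat bottom, side walls with 3 mm play each side, flared on top; floor at z = -26 mm. Keeper posts at x = 48 to 53, y = 14.5 to 21.5 mm on both sides, tops z = -6 mm
- bay_right: empty right bay, same shape. Clipping in: the uphill face of the flange bears on the keeper posts' downhill faces (x = 48 mm). So hold the syringe in line with the bay, 8 to 12 mm out from its seat (z), nose on the pad, press downhill past the seat (x = -3 to -6 mm), set it down in the rests, let go; the pad pushes it back to x = 0
- pad_left (a joint): travel of the left bay's sprung nose pad, m. 0 relaxed: pad face (26 mm wide, z = -10 to 17 mm) at x = -56 mm of the bay; grows as it is pressed downhill, stop at 0.014; 2.4 N at 0 and 0.3 N more per mm; 0.006 with a syringe clipped in
- pad_right (a joint): the same for the right bay's pad
- kept_out_center (a point): barrel middle of the kept syringe with its plunger pulled out; same barrel, fixed in one end bay of the stand (which end varies), 58 mm beside the nearer empty bay
- kept_in_center (a point): barrel middle of the kept syringe with its plunger pushed in, fixed in the other end bay
- flask_center (a point): glass flask standing behind and between block and stand, 63 mm diameter, 171 mm high; point half-way up its axis

How it is judged (in metres and radians):
At the end, for the whole second after the job is handed in: Each loose syringe rests clipped in the empty bay beside its own kind: middle within 3 mm of the seat along and square to the slope, 4.5 mm sideways, in line within 0.12 rad, pad pressed 3 to 10 mm; pulled-out plunger over 22 mm, pushed-in under 7 mm; flask upright (distance between syringe_a_center and kept_out_center below 0.075 m and ((x of syringe_a_center in the frame of bay_left between -0.003 and 0.003 m and y of syringe_a_center in the frame of bay_left between -0.0045 and 0.0045 m and z of syringe_a_center in the frame of bay_left between -0.003 and 0.003 m and angle between the x axis of syringe_a_center and the x axis of bay_left, either way round below 0.12 rad and value of joint pad_left between 0.003 and 0.01 m) or (x of syringe_a_center in the frame of bay_right between -0.003 and 0.003 m and y of syringe_a_center in the frame of bay_right between -0.0045 and 0.0045 m and z of syringe_a_center in the frame of bay_right between -0.003 and 0.003 m and angle between the x axis of syringe_a_center and the x axis of bay_right, either way round below 0.12 rad and value of joint pad_right between 0.003 and 0.01 m)) and distance between syringe_b_center and kept_in_center below 0.075 m and ((x of syringe_b_center in the frame of bay_left between -0.003 and 0.003 m and y of syringe_b_center in the frame of bay_left between -0.0045 and 0.0045 m and z of syringe_b_center in the frame of bay_left between -0.003 and 0.003 m and angle between the x axis of syringe_b_center and the x axis of bay_left, either way round below 0.12 rad and value of joint pad_left between 0.003 and 0.01 m) or (x of syringe_b_center in the frame of bay_right between -0.003 and 0.003 m and y of syringe_b_center in the frame of bay_right between -0.0045 and 0.0045 m and z of syringe_b_center in the frame of bay_right between -0.003 and 0.003 m and angle between the x axis of syringe_b_center and the x axis of bay_right, either way round below 0.12 rad and value of joint pad_right between 0.003 and 0.01 m)) and value of joint plunger_a above 0.022 m and value of joint plunger_b below 0.007 m and angle between flask_center's own z axis and vertical below 0.2 rad and velocity of joint each of pad_left, pad_right below 0.01 m/s); the robot touches nothing.
It fails at once if the flask is knocked over (angle between flask_center's own z axis and vertical above 0.5 rad).
It also fails if it takes over 56 s, if anything falls off the work surface, if the arm or the gripper's body presses on something with over 40 N, if the wrist force passes 120 N, or if a joint passes its speed limit or range.

## Working session

There is one attempt and no reset: what is moved stays moved. The work goes in short steps, Python scripts to look and compute and a tool call to move; the robot and the scene stay as the last step left them, time stands still between calls to the robot, and variables do not carry over. Pictures are saved under pics/ and viewed, and the job is handed in when it is done.

Besides the shell and the picture viewer there is one more tool, called after "Request:" as name([rows], argument=value, ...), one row to a line, values as JSON. drive_tool: Moves the arm, as the interface text tells. Its arguments: {"type":"object","properties":{"commands":{"type":"array","items":{"type":"array","items":{"type":"number","minimum":-1,"maximum":1}}},"jaw":{"type":"number"}},"required":["commands"]}

```bash
mkdir -p pics
python3 - <<'E'
from cell import bot,camera,camera_params
import cv2,json
for n in ["scene","side","wrist"]:
    p=camera_params(n); print(n,{k:(v.tolist() if hasattr(v,'tolist') else v) for k,v in p.items()})
    cv2.imwrite(f"pics/{n}0.png",camera(n))
print(bot.read_state())
E
```

```text
scene {'K': [[565.817581366939, 0.0, 332.4248367256903], [0.0, 565.817581366939, 237.73473650544574], [0.0, 0.0, 1.0]], 'dist_coeffs': [-0.01822729815511213, 0.0, 0.0, 0.0, 0.0], 'origin': [255.623843420969, -664.5863962275297, 748.9795328980267], 'attitude': [-0.3906423696280614, 0.8930913796683275, -0.20211689238017042, 0.09452559668195203]}
side {'K': [[500.8253818725864, 0.0, 313.5411611571584], [0.0, 500.8253818725864, 244.90305864276715], [0.0, 0.0, 1.0]], 'dist_coeffs': [-0.09837187882686048, 0.0, 0.0, 0.0, 0.0], 'origin': [216.64418295466385, -728.2832984780958, 723.7532821991244], 'attitude': [-0.4156763057534226, 0.8829055396390706, -0.19405574372296397, 0.10016678710009518]}
wrist {'K': [[376.6295618091631, 0.0, 321.0123355668381], [0.0, 376.6295618091631, 245.49946437255514], [0.0, 0.0, 1.0]], 'dist_coeffs': [0.01493576903715678, 0.0, 0.0, 0.0, 0.0], 'origin': [163.67531889600784, 505.4590958035583, 384.68997786905874], 'attitude': [0.13387003146739423, 0.8402497577842815, 0.5189379873368444, 0.08223457008558041]}
{'t': 0.15, 'qpos': array([ 8.82579782e-01,  3.13291284e-01,  1.49822083e+00, -3.06442839e-06,
        1.33098986e+00, -2.23387675e-01]), 'qd': array([ 6.98116639e-05, -1.99553877e-03, -2.63112817e-03,  6.93545197e-04,
       -7.04796815e-04, -9.19573725e-04]), 'joint_torque': array([ 6.09600866e-04, -4.02301848e+01, -2.52315652e+01,  6.93042367e-02,
        3.44240607e-02, -9.35768821e-05]), 'eef_pos': array([235.23619808, 469.15844774, 238.32369647]), 'eef_rot': array([ 0.6879543 ,  0.16257688,  0.68823545, -0.16315515]), 'contact_force': array([ 0.7254433 ,  0.08273894, -0.46951816]), 'wrist_torque': array([ 0.03558811, -0.04970328,  0.04225255]), 'finger_gap': 0.9968529542952248}
```

View pics/scene0.png

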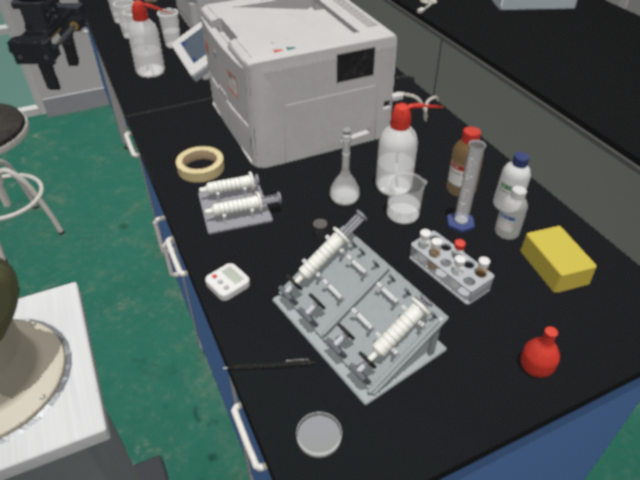

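View pics/side0.png

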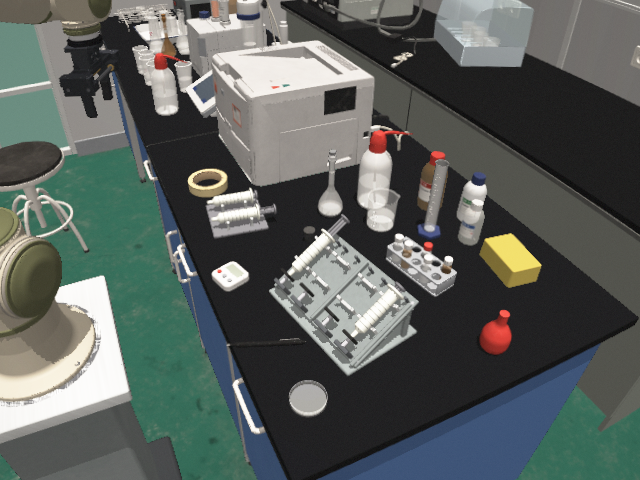

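View pics/wrist0.png

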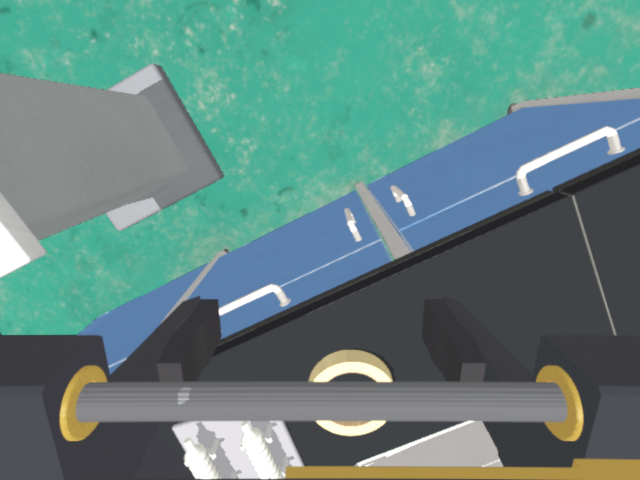

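```bash
cat > h.py <<'E'
import numpy as np,cv2
from scipy.spatial.transform import Rotation as R
def q2R(q): return R.from_quat([q[1],q[2],q[3],q[0]]).as_matrix()
def ray(p,uv):
    K=np.array(p['K']);d=np.array(p['dist_coeffs'])
    u=cv2.undistortPoints(np.array([[uv]],float),K,d)[0,0]
    v=q2R(p['attitude'])@np.array([u[0],u[1],1]);return np.array(p['origin']),v/np.linalg.norm(v)
def atz(p,uv,z):
    o,v=ray(p,uv);return o+v*(z-o[2])/v[2]
def proj(p,X):
    Rm=q2R(p['attitude']);X=np.atleast_2d(X);c=(X-np.array(p['origin']))@Rm
    return cv2.projectPoints(c,np.zeros(3),np.zeros(3),np.array(p['K']),np.array(p['dist_coeffs']))[0][:,0]
E
python3 - <<'E'
from cell import *
from h import *
for n in ["scene","side"]:
    camera(n);p=camera_params(n)
    for l in ["syringe_a_center","block","stand","kept_out_center","flask_center"]:
        for r in finder.masks_of(n,l)[:4]:
            m=r['mask'];ys,xs=np.nonzero(m)
            print(n,l,round(r['confidence'],2),np.round(r['rect']),m.sum(),xs.mean().round(1),ys.mean().round(1),atz(p,[xs.mean(),ys.mean()],30).round())
E
```

```text
scene syringe_a_center 0.92 [244. 206.  78.  24.] 784 243.1 204.1 [484. 201.  30.]
scene block 0.91 [237. 209.  74.  46.] 1794 232.8 210.6 [459. 191.  30.]
scene stand 0.89 [359. 317. 174. 173.] 14862 360.6 318.5 [ 560. -158.   30.]
side syringe_a_center 0.58 [245. 214.  66.  17.] 547 243.6 213.7 [485. 205.  30.]
side block 0.81 [238. 220.  59.  42.] 1147 234.8 220.1 [458. 189.  30.]
side kept_out_center 0.92 [318. 245.  61.  62.] 825 317.4 245.3 [594.  27.  30.]
side flask_center 0.87 [329. 184.  27.  65.] 779 330.2 192.0 [714. 204.  30.]
side flask_center 0.31 [268. 209.  16.  10.] 113 267.6 209.3 [544. 198.  30.]
```

Run:
```python
from cell import *
from h import *
s=bot.read_state();p=camera_params("wrist");T=q2R(s['eef_rot']);C=q2R(p['attitude'])
print(T.round(3));print("cam in tool",T.T@(np.array(p['origin'])-s['eef_pos']));print((T.T@C).round(3))
p=camera_params("side")
print(atz(p,[329,212],0),atz(p,[332,152],171), s['t'])
ps=camera_params("scene");print(atz(ps,[344,199],0))
```

```text
[[ 0.     0.448  0.894]
 [-0.     0.894 -0.448]
 [-1.     0.     0.   ]]
cam in tool [-146.44179534    0.24883392  -80.27057798]
[[-0.    -0.311  0.951]
 [ 1.     0.     0.   ]
 [-0.     0.951  0.311]]
[692.28712313 165.4801561    0.        ] [690.47083837 159.88367513 171.        ] 0.75
[691.91011408 163.69065777   0.        ]
```

```bash
cat >> h.py <<'E'
def Rtool(yaw,pitch):
    """tool x down-forward by pitch (rad) ; yaw: world heading of tool z-horizontal"""
    x=np.array([np.sin(pitch)*np.cos(yaw),np.sin(pitch)*np.sin(yaw),-np.cos(pitch)])
    y=np.array([-np.sin(yaw),np.cos(yaw),0]);z=np.cross(x,y)
    return np.stack([x,y,z],1)
def plan(p0,R0,wps,dec=3):
    """wps: list of (pos,Rot,nrows)"""
    rows=[];p=np.array(p0,float);Rm=np.array(R0)
    for (pt,Rt,n) in wps:
        for k in range(n,0,-1):
            d=(np.array(pt)-p)/k; rv=R.from_matrix(Rm.T@Rt).as_rotvec()/k
            a=np.round(Rm.T@d/60,dec);b=np.round(rv/0.15,dec)
            p=p+Rm@(a*60);Rm=Rm@R.from_rotvec(b*0.15).as_matrix()
            rows.append((list(map(float,a))+list(map(float,b))))
    for i in range(0,len(rows),8):
        r=rows[i:i+8]; r+= [[0]*6]*(8-len(r))
        print("[" + ",".join("["+",".join("%g"%(v+0) for v in x)+"]" for x in r)+"]")
    return p,Rm
E
python3 - <<'E'
from cell import *
from h import *
s=bot.read_state()
plan(s['eef_pos'],q2R(s['eef_rot']),[([500,200,260],Rtool(0,0),11)],2)
E
```

```text
[[-0.03,-0.18,0.54,-0.28,0,0],[-0.03,-0.21,0.53,-0.28,0,0],[-0.03,-0.23,0.52,-0.28,0,0],[-0.03,-0.25,0.51,-0.28,0,0],[-0.03,-0.27,0.5,-0.28,0,0],[-0.03,-0.3,0.49,-0.28,0,0],[-0.03,-0.31,0.48,-0.28,0,0],[-0.04,-0.34,0.47,-0.28,0,0]]
[[-0.03,-0.35,0.45,-0.29,0,0],[-0.04,-0.37,0.44,-0.28,0,0],[-0.03,-0.4,0.42,-0.29,0,0],[0,0,0,0,0,0],[0,0,0,0,0,0],[0,0,0,0,0,0],[0,0,0,0,0,0],[0,0,0,0,0,0]]
```

Request:
drive_tool([
  [-0.03,-0.18,0.54,-0.28,0,0],
  [-0.03,-0.21,0.53,-0.28,0,0],
  [-0.03,-0.23,0.52,-0.28,0,0],
  [-0.03,-0.25,0.51,-0.28,0,0],
  [-0.03,-0.27,0.5,-0.28,0,0],
  [-0.03,-0.3,0.49,-0.28,0,0],
  [-0.03,-0.31,0.48,-0.28,0,0],
  [-0.04,-0.34,0.47,-0.28,0,0],
])

```text
t: 1.75
eef_pos: [428.1, 272.7, 253.8]
eef_rot: [0.706, 0.045, 0.706, -0.045]
contact_force: [-0.8, -0.2, -0.4]
finger_gap: 0.999
```

Request:
drive_tool([
  [-0.03,-0.35,0.45,-0.29,0,0],
  [-0.04,-0.37,0.44,-0.28,0,0],
  [-0.03,-0.4,0.42,-0.29,0,0],
  [0,0,0,0,0,0],
  [0,0,0,0,0,0],
  [0,0,0,0,0,0],
  [0,0,0,0,0,0],
  [0,0,0,0,0,0],
])

```text
t: 2.75
eef_pos: [499.8, 200.2, 259.8]
eef_rot: [0.707, -0.0, 0.707, 0.0]
contact_force: [0.4, 0.6, -0.8]
finger_gap: 1.003
```

Run:
```python
from cell import *
from h import *
s=bot.read_state();p=camera_params("wrist");im=camera("wrist");cv2.imwrite("pics/w1.png",im)
print(s['t'],s['eef_pos'],q2R(s['eef_rot']).round(3),s['qpos'])
import pickle;pickle.dump((s,p,im),open("w1.pkl","wb"))
for l in ["syringe_a_center","block"]:
        for r in finder.masks_of("wrist",l)[:4]:
            m=r['mask'];ys,xs=np.nonzero(m)
            print(l,round(r['confidence'],2),np.round(r['rect']),m.sum(),xs.mean().round(1),ys.mean().round(1),atz(p,[xs.mean(),ys.mean()],34).round())
```

```text
2.75 [499.82979908 200.1977328  259.78120513] [[ 0.    -0.001  1.   ]
 [ 0.     1.     0.001]
 [-1.     0.     0.   ]] [ 1.63248756e-01  3.28225355e-01  1.42147860e+00  5.54745863e-06
  1.39180465e+00 -1.40823489e+00]
syringe_a_center 0.91 [317. 190.  46. 150.] 3387 318.4 189.5 [483. 198.  34.]
block 0.56 [360. 174. 145. 138.] 10339 352.8 168.8 [463. 231.  34.]
```

View pics/w1.png

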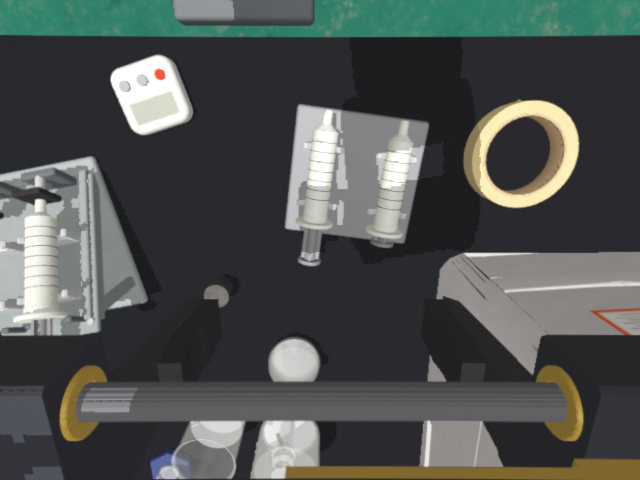

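Run:
```python
import cv2
im=cv2.imread("pics/w1.png");c=im[90:280,270:450];cv2.imwrite("pics/w1z.png",cv2.resize(c,None,fx=3.1,fy=3.1,interpolation=cv2.INTER_CUBIC))
```

```text
(no output)
```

View pics/w1z.png

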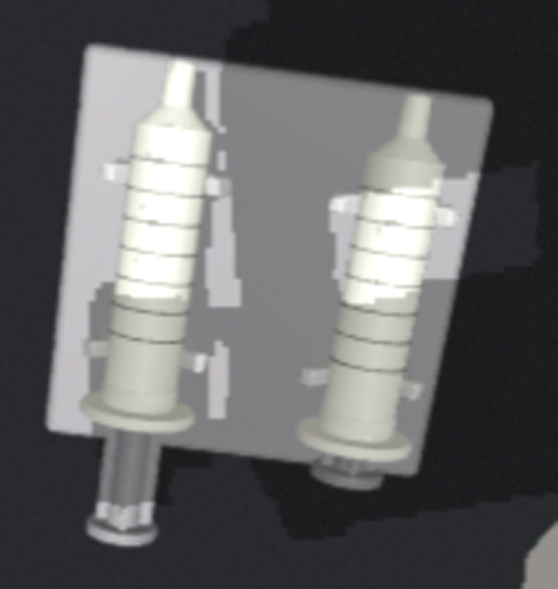

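```bash
cat > blk.py <<'E'
from h import *
import pickle
from scipy.optimize import least_squares
s,p,im=pickle.load(open("w1.pkl","rb"))
f=lambda x,y:[x/3.1+270-.3,y/3.1+90-.3]
cor=[f(88,45),f(492,100),f(417,475),f(48,430)]
X=np.array([atz(p,c,8)[:2] for c in cor]);print(X.round(1))
loc=np.array([[-65,-67],[-65,67],[65,67],[65,-67]])
def res(q):
    c,s_=np.cos(q[2]),np.sin(q[2]);return (loc@np.array([[c,s_],[-s_,c]])+q[:2]-X).ravel()
r=least_squares(res,[465,230,0]);q=r.x;print("block",q,res(q).round(1))
for n,nose,fl in [("A",f(180,63),f(138,413)),("B",f(417,97),f(355,441))]:
    a=atz(p,nose,34);b=atz(p,fl,34);d=(b-a)/np.linalg.norm(b-a)
    print(n,a,b,np.linalg.norm(b-a),"yaw",np.arctan2(d[1],d[0]),"mid",a+62*d, b-46*d)
for y in(36,-36):
    c,s_=np.cos(q[2]),np.sin(q[2]);print("rest",q[0]-s_*y,q[1]+c*y)
E
python3 blk.py
```

```text
[[402.8 177.5]
 [419.4 307.8]
 [546.7 292.6]
 [530.1 161.1]]
block [ 4.74777929e+02  2.34749483e+02 -1.24901379e-01] [-0.9 -1.1 -0.8  1.5  0.9  0.5  0.8 -0.9]
A [408.92505106 206.46252531  34.        ] [517.09680303 193.37740806  34.        ] 108.96030569840043 yaw -0.1203812233914231 mid [470.47635251 199.01690312  34.        ] [471.42970841 198.90157936  34.        ]
B [418.56798478 278.10858112  34.        ] [526.60033187 265.24015712  34.        ] 108.79606773178963 yaw -0.11855777591277568 mid [480.1327606  270.77520681  34.        ] [480.92324014 270.68104774  34.        ]
rest 479.26269624119624 270.46904180504134
rest 470.29316077091795 199.0299248350828
```

Run:
```python
from cell import *
from h import *
s=bot.read_state()
plan(s['eef_pos'],q2R(s['eef_rot']),[([580,-100,310],Rtool(0,0),12)],2)
```

```text
[[-0.07,-0.42,0.11,0,0,0],[-0.07,-0.42,0.11,0,0,0],[-0.07,-0.42,0.11,0,0,0],[-0.07,-0.42,0.11,0,0,0],[-0.07,-0.42,0.11,0,0,0],[-0.07,-0.41,0.11,0,0,0],[-0.07,-0.42,0.11,0,0,0],[-0.07,-0.41,0.11,0,0,0]]
[[-0.07,-0.42,0.11,0,0,0],[-0.07,-0.41,0.11,0,0,0],[-0.07,-0.42,0.12,0,0,0],[-0.07,-0.41,0.11,0,0,0],[0,0,0,0,0,0],[0,0,0,0,0,0],[0,0,0,0,0,0],[0,0,0,0,0,0]]
```

Request:
drive_tool([
  [-0.07,-0.42,0.11,0,0,0],
  [-0.07,-0.42,0.11,0,0,0],
  [-0.07,-0.42,0.11,0,0,0],
  [-0.07,-0.42,0.11,0,0,0],
  [-0.07,-0.42,0.11,0,0,0],
  [-0.07,-0.41,0.11,0,0,0],
  [-0.07,-0.42,0.11,0,0,0],
  [-0.07,-0.41,0.11,0,0,0],
])

```text
t: 3.9
eef_pos: [553.0, -1.4, 293.4]
eef_rot: [0.707, -0.0, 0.707, 0.0]
contact_force: [0.1, -0.1, 0.0]
finger_gap: 0.998
```

Request:
drive_tool([
  [-0.07,-0.42,0.11,0,0,0],
  [-0.07,-0.41,0.11,0,0,0],
  [-0.07,-0.42,0.12,0,0,0],
  [-0.07,-0.41,0.11,0,0,0],
  [0,0,0,0,0,0],
  [0,0,0,0,0,0],
  [0,0,0,0,0,0],
  [0,0,0,0,0,0],
])

```text
t: 4.9
eef_pos: [579.8, -99.5, 310.2]
eef_rot: [0.707, -0.0, 0.707, 0.0]
contact_force: [-0.5, 1.4, 0.7]
finger_gap: 1.0
```

Run:
```python
from cell import *
from h import *
s=bot.read_state();p=camera_params("wrist");im=camera("wrist");cv2.imwrite("pics/w2.png",im)
print(s['t'],s['eef_pos'],s['qpos'])
import pickle;pickle.dump((s,p,im),open("w2.pkl","wb"))
c=im[80:360,130:500];cv2.imwrite("pics/w2z.png",cv2.resize(c,None,fx=2.1,fy=2.1,interpolation=cv2.INTER_CUBIC))
```

```text
4.9 [579.84230928 -99.50038363 310.22135163] [-3.68955511e-01  4.21748103e-01  1.16074305e+00  4.31683202e-05
  1.55901098e+00 -1.94073022e+00]
```

View pics/w2.png

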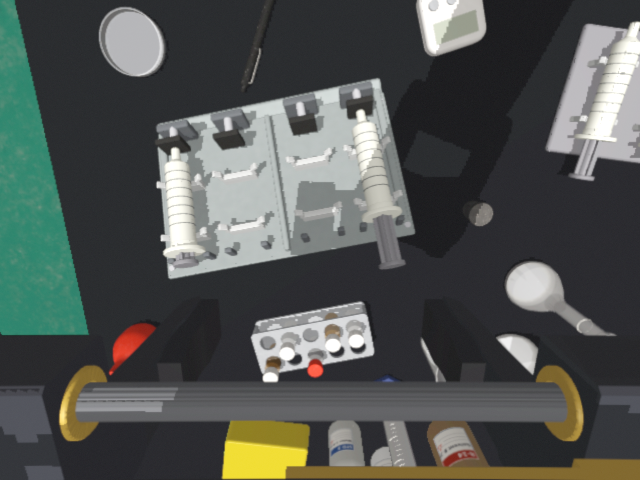

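View pics/w2z.png

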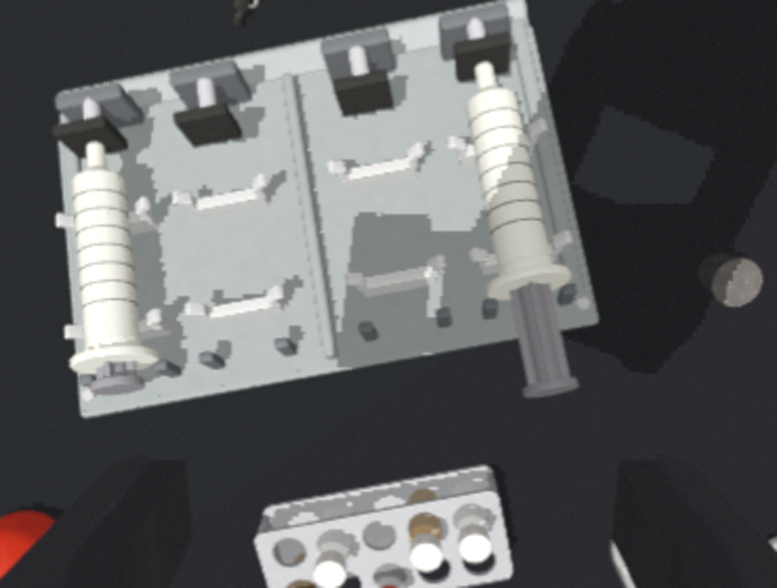

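```bash
cat > stand.py <<'E'
from h import *
import pickle,sys
from scipy.optimize import least_squares
s,p,im=pickle.load(open("w2.pkl","rb"))
f=lambda x,y:[x/2.1+130-.3,y/2.1+80-.3]
obs=[((-62,96,0),(485,66)),((46.5,96,0),(530,277)),((-62,-96,0),(95,147)),((46.5,-96,0),(114,357)),
((50.5,-56,-6),(211,358)),((50.5,-20,-6),(286,345)),((50.5,20,-6),(368,330)),((50.5,56,-6),(444,316)),((50.5,78,-6),(490,307)),((50.5,114,-6),(567,293))]
L=np.array([o[0] for o in obs],float);P=np.array([f(*o[1]) for o in obs])
c30,s30=np.cos(np.pi/6),.5
B=np.array([[c30,0,-s30],[0,1,0],[s30,0,c30]])
def world(q,L):
    Rz=R.from_euler('z',q[2]).as_matrix();return (Rz@B@L.T).T+np.array([q[0],q[1],88+(q[3] if len(q)>3 else 0)])
def res(q): return (proj(p,world(q,L))-P).ravel()
if __name__=="__main__":
    for q0 in ([560,-110,.15],[560,-110,.15,0]):
        r=least_squares(res,q0,loss='soft_l1');print(r.x,np.round(res(r.x).reshape(-1,2),1).tolist())
    q=r.x[:3];q=least_squares(res,[560,-110,.15],loss='soft_l1').x
    print(world(q,np.array([[0,38,0],[0,-38,0.]])))
    im2=cv2.resize(im[80:360,130:500],None,fx=2.1,fy=2.1,interpolation=cv2.INTER_CUBIC)
    def dr(a,b,col):
        t=(proj(p,world(q,np.array([a,b],float)))-[130,80])*2.1+.6
        cv2.line(im2,*[tuple(int(round(v)) for v in k) for k in t],col,1,cv2.LINE_AA)
    for y in(-96,-38,38,96):
        dr((-62,y,0),(46,y,0),(0,0,255))
        for sg in(-1,1):
            ys=[y+sg*14.5,y+sg*21.5];cs=[(48,ys[0],-6),(48,ys[1],-6),(53,ys[1],-6),(53,ys[0],-6)]
            for i in range(4): dr(cs[i],cs[(i+1)%4],(0,255,0))
            dr((-28,y+sg*15,-5),(28,y+sg*15,-5),(255,0,0))
        cs=[(-56,y-13,-10),(-56,y+13,-10),(-56,y+13,17),(-56,y-13,17)]
        for i in range(4): dr(cs[i],cs[(i+1)%4],(0,255,255))
    cv2.imwrite("pics/w2o.png",im2)
E
python3 stand.py
```

```text
[ 5.61866073e+02 -1.44034493e+02  1.88222692e-01] [[0.1, 2.2], [-0.3, 4.6], [1.2, 0.2], [1.3, 2.3], [-2.3, -0.2], [-2.1, -0.6], [-0.8, -0.8], [-0.2, -0.8], [0.5, -0.6], [1.3, -0.7]]
[ 5.61541567e+02 -1.44074610e+02  1.88966333e-01  1.39833182e+00] [[0.2, 1.7], [-0.0, 4.5], [0.6, 0.0], [0.8, 2.6], [-2.7, -0.1], [-2.3, -0.4], [-0.9, -0.7], [-0.2, -0.7], [0.7, -0.6], [1.6, -0.8]]
[[ 554.75576856 -106.70563591   88.        ]
 [ 568.97637735 -181.36335008   88.        ]]
```

View pics/w2o.png

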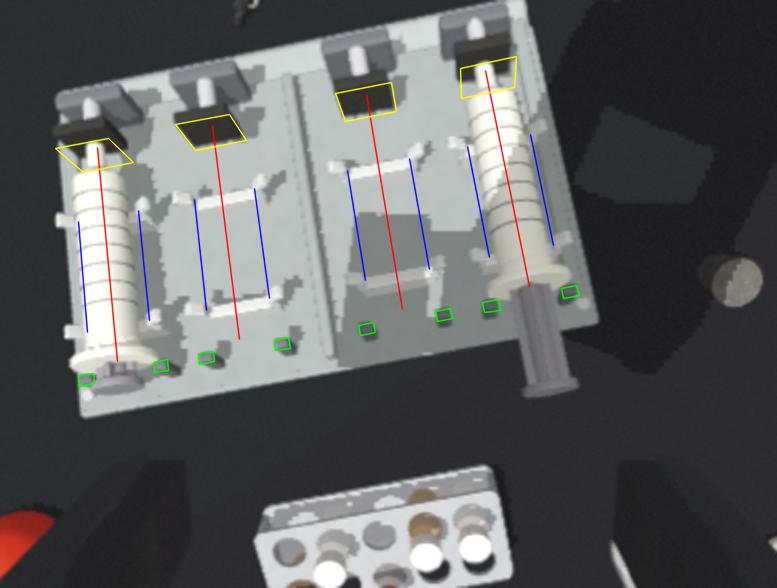

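Run:
```python
import cv2
im=cv2.imread("pics/w2.png")
for n,(x,y) in {"a":(290,180),"b":(155,190)}.items():
    c=im[y:y+80,x:x+135];cv2.imwrite(f"pics/w2{n}.png",cv2.resize(c,None,fx=5.8,fy=5.8,interpolation=cv2.INTER_CUBIC))
```

```text
(no output)
```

View pics/w2a.png

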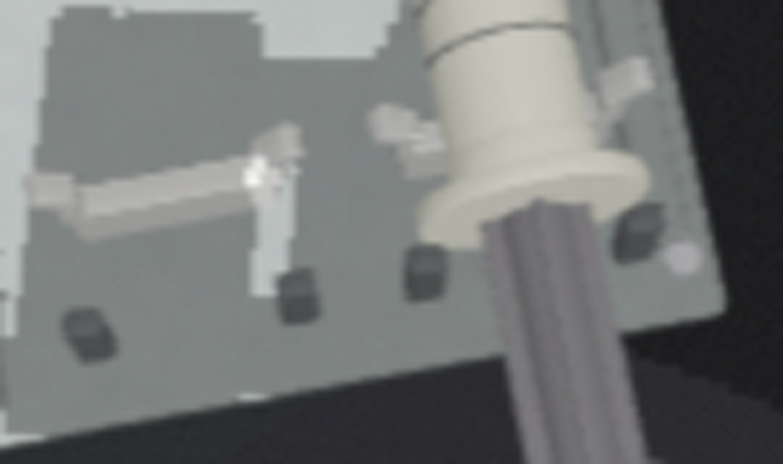

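View pics/w2b.png

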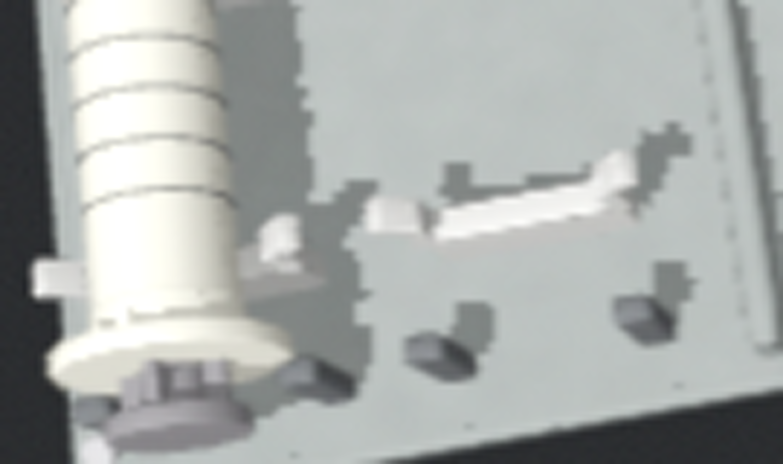

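```bash
python3 - <<'E'
s=open('stand.py').read()
i=s.index("obs=[");j=s.index("L=np.array")
new='''fa=lambda x,y:((x/5.8+290-.4-130+.3)*2.1,(y/5.8+180-.4-80+.3)*2.1)
fb=lambda x,y:((x/5.8+155-.4-130+.3)*2.1,(y/5.8+190-.4-80+.3)*2.1)
obs=[((-62,96,0),(485,66)),((46,96,0),fa(533,203)),((-62,-96,0),(95,147)),((46,-96,0),fb(171,359)),
((50.5,-56,-6),fb(432,350)),((50.5,-20,-6),fb(640,308)),((50.5,20,-6),fa(83,323)),((50.5,56,-6),fa(297,284)),((50.5,78,-6),fa(428,260)),((50.5,114,-6),fa(643,226)),((50.5,-78,-6),fb(313,376))]
'''
open('stand.py','w').write(s[:i]+new+s[j:])
E
python3 stand.py
```

```text
[ 5.61400691e+02 -1.44216405e+02  1.93927777e-01] [[-0.4, 1.1], [0.2, 0.0], [0.8, 0.3], [1.3, 0.1], [-1.1, -0.2], [-1.1, 0.3], [0.3, 0.2], [0.1, 0.0], [0.2, -0.1], [0.6, -1.3], [-2.3, -0.6]]
[ 5.61302803e+02 -1.44221656e+02  1.93936938e-01  3.86805756e-01] [[-0.4, 1.0], [0.3, 0.0], [0.7, 0.2], [1.1, 0.1], [-1.2, -0.2], [-1.1, 0.3], [0.3, 0.2], [0.1, 0.0], [0.2, -0.1], [0.7, -1.3], [-2.5, -0.6]]
[[ 554.07753903 -106.92871968   88.        ]
 [ 568.72384271 -181.50408953   88.        ]]
```

View pics/w2o.png

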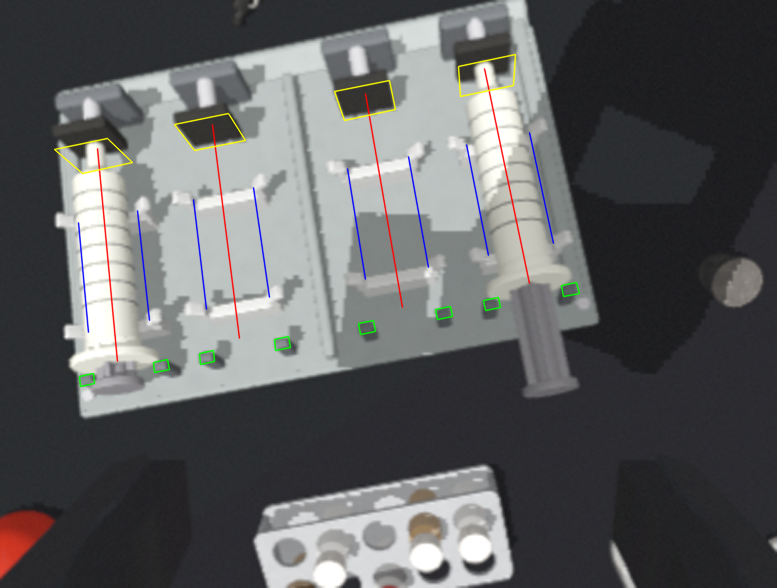

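Run:
```python
from cell import *
from h import *
s=bot.read_state()
Rg=Rtool(-.121,0)
plan(s['eef_pos'],q2R(s['eef_rot']),[([470.6,199,130],Rg,14),([470.6,199,15],Rg,7)],2)
```

```text
[[0.21,0.36,-0.13,0.06,0,0],[0.21,0.35,-0.13,0.06,0,0],[0.22,0.35,-0.14,0.06,0,0],[0.21,0.35,-0.14,0.06,0,0],[0.22,0.35,-0.14,0.06,0,0],[0.21,0.35,-0.15,0.06,0,0],[0.22,0.35,-0.15,0.06,0,0],[0.21,0.35,-0.15,0.06,0,0]]
[[0.22,0.35,-0.15,0.06,0,0],[0.21,0.34,-0.16,0.05,0,0],[0.22,0.34,-0.16,0.06,0,0],[0.21,0.34,-0.16,0.05,0,0],[0.22,0.34,-0.17,0.06,0,0],[0.21,0.34,-0.17,0.05,0,0],[0.27,0,0,0,0,0],[0.28,0,0,0,0,0]]
[[0.27,0,0,0,0,0],[0.28,0,0,0,0,0],[0.27,0,0,0,0,0],[0.28,0,0,0,0,0],[0.27,0,0,0,0,0],[0,0,0,0,0,0],[0,0,0,0,0,0],[0,0,0,0,0,0]]
```

Request:
drive_tool([
  [0.21,0.36,-0.13,0.06,0,0],
  [0.21,0.35,-0.13,0.06,0,0],
  [0.22,0.35,-0.14,0.06,0,0],
  [0.21,0.35,-0.14,0.06,0,0],
  [0.22,0.35,-0.14,0.06,0,0],
  [0.21,0.35,-0.15,0.06,0,0],
  [0.22,0.35,-0.15,0.06,0,0],
  [0.21,0.35,-0.15,0.06,0,0],
], jaw=0.58)

```text
t: 5.95
eef_pos: [517.0, 71.5, 207.2]
eef_rot: [0.707, 0.025, 0.707, -0.025]
contact_force: [-0.4, -0.7, -0.6]
finger_gap: 0.572
```

Request:
drive_tool([
  [0.22,0.35,-0.15,0.06,0,0],
  [0.21,0.34,-0.16,0.05,0,0],
  [0.22,0.34,-0.16,0.06,0,0],
  [0.21,0.34,-0.16,0.05,0,0],
  [0.22,0.34,-0.17,0.06,0,0],
  [0.21,0.34,-0.17,0.05,0,0],
  [0.27,0,0,0,0,0],
  [0.28,0,0,0,0,0],
])

```text
t: 6.95
eef_pos: [470.7, 198.9, 96.8]
eef_rot: [0.706, 0.043, 0.706, -0.043]
contact_force: [0.2, 0.2, 0.2]
finger_gap: 0.58
```

Run:
```python
from cell import *
from h import *
s=bot.read_state();p=camera_params("wrist");im=camera("wrist");cv2.imwrite("pics/w3.png",im)
print(s['t'],s['eef_pos'],s['qpos'][5])
for x in [-62,46]:
    c,sn=np.cos(-.121),np.sin(-.121); print(proj(p,[[470.6+c*x,199+sn*x,34]]),proj(p,[[479.9+c*x,270.7+sn*x,34]]))
```

```text
6.95 [470.69642243 198.92618368  96.78214723] -1.2801554306938765
[[320.89816461 157.31451785]] [[454.29386489 158.37415822]]
[[320.74757967 332.28319094]] [[435.27960771 333.29715828]]
```

View pics/w3.png

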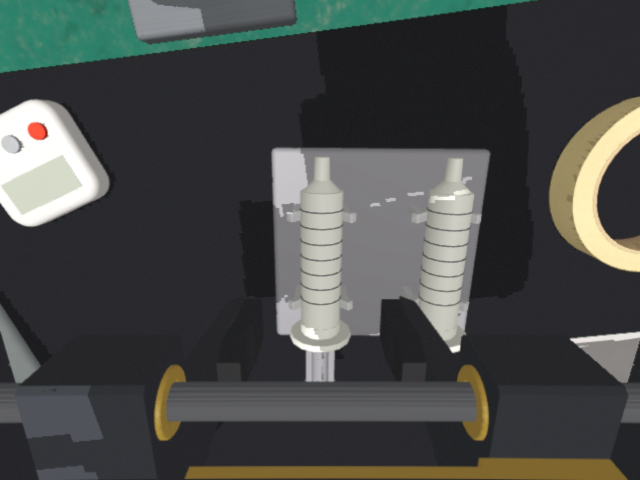

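Request:
drive_tool([
  [0.27,0,0,0,0,0],
  [0.27,0,0,0,0,0],
  [0.27,0,0,0,0,0],
  [0.27,0,0,0,0,0],
  [0.27,0,0,0,0,0],
  [0,0,0,0,0,0],
  [0,0,0,0,0,0],
  [0,0,0,0,0,0],
])

```text
t: 8.0
eef_pos: [471.2, 198.5, 16.7]
eef_rot: [0.706, 0.043, 0.705, -0.043]
contact_force: [0.7, 0.4, -0.2]
finger_gap: 0.579
```

Request:
drive_tool([
  [0,0,0,0,0,0],
  [0,0,0,0,0,0],
  [0,0,0,0,0,0],
  [0,0,0,0,0,0],
  [0,0,0,0,0,0],
  [0,0,0,0,0,0],
  [0,0,0,0,0,0],
  [0,0,0,0,0,0],
], jaw=0)

```text
t: 9.0
eef_pos: [470.9, 198.5, 16.2]
eef_rot: [0.706, 0.043, 0.706, -0.043]
contact_force: [-0.5, 2.3, 2.1]
finger_gap: 0.257
```

```bash
cat > st.py <<'E'
from cell import *
from h import *
s=bot.read_state();print(s['t'],s['eef_pos'].round(2),s['contact_force'].round(1),s['finger_gap'],s['qpos'].round(3))
E
cat > place.py <<'E'
from cell import *
from h import *
from stand import world
Q=[561.4,-144.2,.194]
Rp=Rtool(.194,np.pi/6)
def tcp(bay,x,y,z): # tcp for barrel middle at (x,y,z) of the bay, gripped at its middle on grasp point
    return world(Q,np.array([[x,{'L':38,'R':-38}[bay]+y,z-19.]]))[0]
E
python3 st.py; python3 -c "
from place import *
print(Rp, tcp('L',0,0,0),tcp('L',0,0,100))"
```

```text
9.0 [470.92 198.54  16.19] [-0.5  2.3  2.1] 0.25739016260407815 [ 0.169  0.578  1.764  0.     0.8   -1.28 ]
[[ 0.49062047 -0.19278539  0.84977959]
 [ 0.0963927   0.98124095  0.16695705]
 [-0.8660254   0.          0.5       ]] [ 563.39594414 -105.08138286   71.54551733] [ 514.33389686 -114.72065239  158.14805771]
```

```bash
python3 - <<'E'
s=open('place.py').read().replace("z-19.","z-17.8");open('place.py','w').write(s)
E
python3 - <<'E'
from place import *
s=bot.read_state();R0=q2R(s['eef_rot']);p0=s['eef_pos']
t1=tcp('L',8,0,110);print(t1)
plan(p0,R0,[(p0+[0,0,130],R0,6),(t1+[0,20,70],Rp,14),(t1,Rp,4)],2)
E
```

```text
[ 515.63718426 -114.46459421  171.84754223]
[[-0.36,0,0,0,0,0],[-0.36,0,0,0,0,0],[-0.36,0,0,0,0,0],[-0.36,0,0,0,0,0],[-0.36,0,0,0,0,0],[-0.37,0,0,0,0,0],[-0.11,-0.34,0.1,-0.15,-0.25,0.04],[-0.11,-0.34,0.09,-0.15,-0.25,0.04]]
[[-0.11,-0.34,0.09,-0.15,-0.25,0.04],[-0.11,-0.34,0.08,-0.15,-0.25,0.04],[-0.11,-0.35,0.08,-0.15,-0.25,0.04],[-0.11,-0.35,0.08,-0.14,-0.25,0.04],[-0.11,-0.35,0.07,-0.15,-0.24,0.04],[-0.11,-0.35,0.07,-0.15,-0.25,0.04],[-0.11,-0.35,0.07,-0.14,-0.24,0.04],[-0.1,-0.35,0.06,-0.15,-0.25,0.04]]
[[-0.11,-0.35,0.06,-0.14,-0.24,0.04],[-0.1,-0.35,0.06,-0.15,-0.25,0.04],[-0.11,-0.35,0.05,-0.14,-0.24,0.03],[-0.1,-0.35,0.04,-0.15,-0.25,0.04],[0.24,-0.08,-0.16,0,0,0],[0.25,-0.08,-0.16,0,0,0],[0.24,-0.08,-0.16,0,0,0],[0.25,-0.08,-0.15,0,0,0]]
```

Request:
drive_tool([
  [-0.36,0,0,0,0,0],
  [-0.36,0,0,0,0,0],
  [-0.36,0,0,0,0,0],
  [-0.36,0,0,0,0,0],
  [-0.36,0,0,0,0,0],
  [-0.37,0,0,0,0,0],
  [-0.11,-0.34,0.1,-0.15,-0.25,0.04],
  [-0.11,-0.34,0.09,-0.15,-0.25,0.04],
])

```text
t: 10.0
eef_pos: [477.3, 155.9, 159.6]
eef_rot: [0.733, 0.029, 0.679, -0.024]
contact_force: [-0.7, 0.1, -0.4]
finger_gap: 0.256
```

Request:
drive_tool([
  [-0.11,-0.34,0.09,-0.15,-0.25,0.04],
  [-0.11,-0.34,0.08,-0.15,-0.25,0.04],
  [-0.11,-0.35,0.08,-0.15,-0.25,0.04],
  [-0.11,-0.35,0.08,-0.14,-0.25,0.04],
  [-0.11,-0.35,0.07,-0.15,-0.24,0.04],
  [-0.11,-0.35,0.07,-0.15,-0.25,0.04],
  [-0.11,-0.35,0.07,-0.14,-0.24,0.04],
  [-0.1,-0.35,0.06,-0.15,-0.25,0.04],
])

```text
t: 11.0
eef_pos: [502.4, -12.1, 214.5]
eef_rot: [0.825, -0.023, 0.562, 0.049]
contact_force: [-0.7, -0.1, -0.7]
finger_gap: 0.262
```

Request:
drive_tool([
  [-0.11,-0.35,0.06,-0.14,-0.24,0.04],
  [-0.1,-0.35,0.06,-0.15,-0.25,0.04],
  [-0.11,-0.35,0.05,-0.14,-0.24,0.03],
  [-0.1,-0.35,0.04,-0.15,-0.25,0.04],
  [0.24,-0.08,-0.16,0,0,0],
  [0.25,-0.08,-0.16,0,0,0],
  [0.24,-0.08,-0.16,0,0,0],
  [0.25,-0.08,-0.15,0,0,0],
])

```text
t: 12.0
eef_pos: [515.4, -114.4, 170.8]
eef_rot: [0.862, -0.049, 0.498, 0.084]
contact_force: [0.1, -0.8, -1.7]
finger_gap: 0.261
```

```bash
python3 st.py
python3 - <<'E'
from place import *
p=camera_params("wrist");s=bot.read_state();im=camera("wrist");print(p['origin'])
T=q2R(s['eef_rot']);print(T.round(3))
L=[]
for y in(-96,-38,38,96):
    L+=[(-62,y,0),(46,y,0),(50.5,y-18,-6),(50.5,y+18,-6),(-56,y-13,17),(-56,y+13,17)]
uv=proj(p,world(Q,np.array(L,float)))
# held
H=np.array([[-17.8,0,-62],[-17.8,0,44],[-17.8,-19,46],[-17.8,19,46]],float)@T.T+s['eef_pos']
for k in uv: cv2.circle(im,tuple(int(round(v)) for v in k),2,(0,255,0),-1)
for k in proj(p,H): cv2.circle(im,tuple(int(round(v)) for v in k),2,(0,0,255),-1)
cv2.imwrite("pics/w4.png",im)
E
```

```text
12.0 [ 515.45 -114.38  170.82] [ 0.1 -0.8 -1.7] 0.260974137809994 [-0.62   0.198  1.938  0.585  0.718 -2.777]
[ 375.88847689 -141.9198077   257.60957306]
[[ 0.489 -0.194  0.85 ]
 [ 0.097  0.981  0.168]
 [-0.867  0.     0.499]]
```

View pics/w4.png

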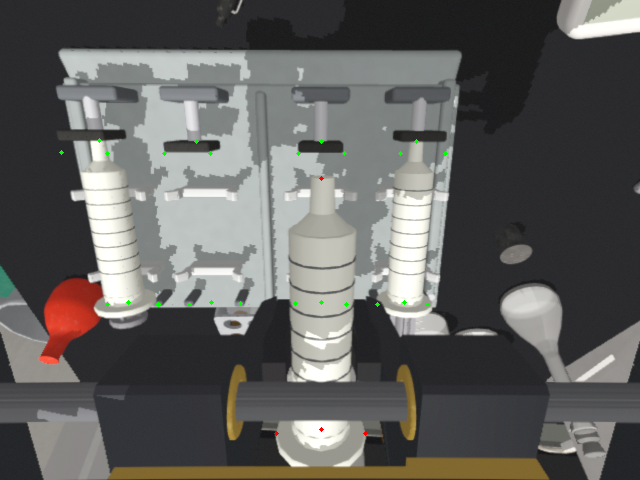

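Run:
```python
import cv2
im=cv2.imread("pics/w4.png")
c=im[120:330,50:260];a=cv2.resize(c,None,fx=2.8,fy=2.8,interpolation=cv2.INTER_CUBIC);cv2.imwrite("pics/w4z.png",a)
c=im[120:330,280:460];a=cv2.resize(c,None,fx=2.8,fy=2.8,interpolation=cv2.INTER_CUBIC);cv2.imwrite("pics/w4y.png",a)
```

```text
(no output)
```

View pics/w4z.png

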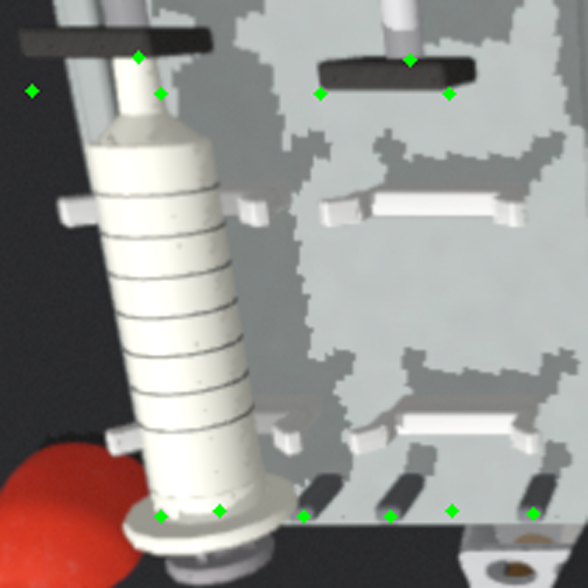

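View pics/w4y.png

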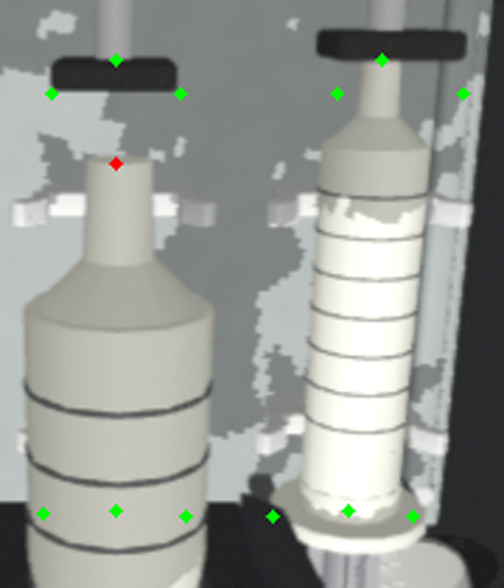

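```bash
cat >> place.py <<'E'
def bayc(bay,sg=1):
    s=bot.read_state();Rz=R.from_euler('z',Q[2]).as_matrix()
    c30,s30=np.cos(np.pi/6),.5
    B=np.array([[c30,0,-s30],[0,1,0],[s30,0,c30]])
    v=(Rz@B).T@(s['eef_pos']-world(Q,np.array([[0,{'L':38,'R':-38}[bay],0.]]))[0])
    T=q2R(s['eef_rot']);rv=R.from_matrix(Rp.T@T@np.diag([1,sg,sg])).as_rotvec()
    print("bay coords",(v+[0,0,17.8]).round(2),"rot err",rv.round(4),s['t'],"F bay",((Rz@B).T@s['contact_force']).round(1),s['qpos'].round(3),s['finger_gap'])
E
python3 -c "
from place import *
bayc('L');s=bot.read_state()
plan(s['eef_pos'],q2R(s['eef_rot']),[(tcp('L',8,0,11),Rp,7)],3)"
```

```text
bay coords [  5.67   0.3  107.69] rot err [0.0007 0.0037 0.0024] 12.05 F bay [-2.3  1.2 -2.1] [-0.621  0.201  1.94   0.586  0.716 -2.778] 0.254897912982904
[[0.23,-0.001,0.006,-0.001,-0.004,-0.002],[0.23,-0.001,0.006,-0.001,-0.003,-0.002],[0.23,-0.001,0.006,-0.001,-0.004,-0.002],[0.23,-0.001,0.006,0,-0.003,-0.002],[0.23,-0.001,0.006,-0.001,-0.004,-0.003],[0.231,-0.001,0.006,0,-0.003,-0.002],[0.23,-0.001,0.006,-0.001,-0.004,-0.003],[0,0,0,0,0,0]]
```

Request:
drive_tool([
  [0.26,0,0,0,0,0],
  [0.26,0,0,0,0,0],
  [0.26,0,0,0,0,0],
  [0.26,0,0,0,0,0],
  [0.26,0,0,0,0,0],
  [0,0,0,0,0,0],
  [0,0,0,0,0,0],
  [0,0,0,0,0,0],
])

```text
t: 13.05
eef_pos: [554.2, -106.8, 104.8]
eef_rot: [0.862, -0.049, 0.497, 0.084]
contact_force: [-0.2, -0.0, -0.6]
finger_gap: 0.253
```

```bash
python3 -c "
from place import *
bayc('L')
p=camera_params('wrist');s=bot.read_state();im=camera('wrist');bayc('L');T=q2R(s['eef_rot'])
c=im[60:330,200:440];a=cv2.resize(c,None,fx=2.2,fy=2.2,interpolation=cv2.INTER_CUBIC)
def d(X,col):
    for k in proj(p,X): cv2.circle(a,tuple(int(round(v*2.2)) for v in (k-[200,60])),2,col,-1)
d(np.array([[-17.8,0,-62]])@T.T+s['eef_pos'],(0,0,255))
d(world(Q,np.array([(-56,25,17),(-56,51,17),(-28,26,-6),(-28,50,-6),(28,26,-6),(28,50,-6),(-62,96,0),(-62,-96,0.)])),(0,255,0))
cv2.imwrite('pics/w5.png',a)"
```

```text
bay coords [ 8.53  0.04 32.23] rot err [-0.0008 -0.0006 -0.0003] 13.05 F bay [-0.5  0.  -0.4] [-0.554  0.378  1.908  0.688  0.565 -2.855] 0.25329069119712067
bay coords [8.520e+00 3.000e-02 3.222e+01] rot err [-0.0009 -0.0006 -0.0003] 13.1 F bay [-0.3 -0.7 -0.8] [-0.554  0.378  1.908  0.688  0.565 -2.855] 0.25633753250478514
```

View pics/w5.png

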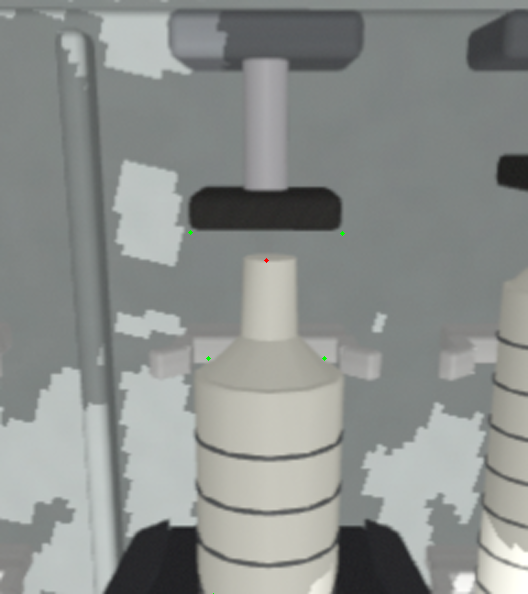

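```bash
cat > kin.py <<'E'
from h import *
import pickle
from scipy.optimize import least_squares
rz=lambda a:R.from_euler('z',a).as_matrix(); ry=lambda a:R.from_euler('y',a).as_matrix()
M=np.stack([[0,0,1],[0,1,0],[-1,0,0]],1).astype(float) # cols tool x,y,z in flange frame
def ori(q,s4=1,s6=1,c=np.pi/2): return rz(q[0])@ry(q[1]+q[2])@rz(s4*q[3])@ry(q[4])@rz(s6*q[5]+c)@M
def pos(q,k,s4=1,s6=1,c=np.pi/2):
    return rz(q[0])@(np.array([k[0],k[1],k[2]])+ry(q[1])@np.array([0,0,k[3]])+ry(q[1]+q[2])@np.array([k[4],0,k[5]]))+k[6]*ori(q,s4,s6,c)[:,0]
E
python3 - <<'E'
from kin import *
from place import *
s=bot.read_state();T=q2R(s['eef_rot'])
best=None
for s4 in(1,-1):
  for s6 in(1,-1):
    for c in np.arange(4)*np.pi/2:
      e=R.from_matrix(ori(s['qpos'],s4,s6,c).T@T).magnitude();print(s4,s6,round(c,2),round(e,3))
D=[([0.883,0.313,1.498,0,1.331,-0.223],[235.341,469.303,238.72]),([1.63248756e-01,3.28225355e-01,1.42147860,0,1.39180465,-1.40823489],[499.83,200.2,259.78]),
([-3.68955511e-01,4.21748103e-01,1.16074305,0,1.55901098,-1.94073022],[579.84,-99.5,310.22]),([.169,.578,1.764,0,.8,-1.28],[470.92,198.54,16.19]),(list(s['qpos']),list(s['eef_pos']))]
pickle.dump((D,T),open("D.pkl","wb"))
E
```

```text
1 1 0.0 1.571
1 1 1.57 0.0
1 1 3.14 1.571
1 1 4.71 3.142
1 -1 0.0 2.143
1 -1 1.57 0.572
1 -1 3.14 0.999
1 -1 4.71 2.569
-1 1 0.0 2.807
-1 1 1.57 1.377
-1 1 3.14 0.777
-1 1 4.71 2.009
-1 -1 0.0 2.938
-1 -1 1.57 1.881
-1 -1 3.14 0.726
-1 -1 4.71 1.497
```

```bash
cat >> kin.py <<'E'
D,_=pickle.load(open("D.pkl","rb"))
_r=least_squares(lambda k:np.concatenate([pos(q,k)-np.array(p) for q,p in D]+[1e-3*(k-np.array([0,100,300,400,0,400,300]))]),[0,100,300,400,0,400,300.])
KK=_r.x
def ik(p,Rt,q0):
    f=lambda q:np.concatenate([(pos(q,KK)-p)/100,R.from_matrix(ori(q).T@Rt).as_rotvec()])
    r=least_squares(f,q0);return r.x,np.abs(r.fun).max()
E
python3 - <<'E'
from kin import *
from place import *
print(KK.round(1),[ (pos(q,KK)-np.array(p)).round(1).tolist() for q,p in D])
q=bot.read_state()['qpos']
for x,z in [(8.5,32),(8,11),(-5,11),(-5,0)]:
    q,e=ik(tcp('L',x,0,z),Rp,q);print('L',x,z,q.round(3),round(e,5))
RF=Rp@np.diag([1,-1,-1])
q=q.copy();q[5]+=np.pi
for b in 'LR':
  for x,z in [(8,110),(8,32),(8,11),(-5,11),(-5,0)]:
    q,e=ik(tcp(b,x,0,z),RF,q);print('flip',b,x,z,q.round(3),round(e,5))
E
```

```text
[3.000e-01 1.163e+02 2.015e+02 4.384e+02 3.890e+01 3.974e+02 2.476e+02] [[-0.2, 0.1, -0.1], [0.1, 0.0, 0.0], [0.0, 0.0, 0.0], [0.0, -0.2, -0.0], [-0.0, -0.1, 0.1]]
L 8.5 32 [-0.554  0.378  1.907  0.688  0.565 -2.854] 0.0
L 8 11 [-0.538  0.428  1.894  0.723  0.53  -2.883] 0.0
L -5 11 [-0.555  0.424  1.927  0.76   0.517 -2.939] 0.0
L -5 0 [-0.547  0.45   1.918  0.781  0.5   -2.956] 0.0
flip L 8 110 [-0.62   0.197  1.937  0.585  0.718  0.366] 0.0
flip L 8 32 [-0.554  0.378  1.908  0.689  0.565  0.286] 0.0
flip L 8 11 [-0.538  0.428  1.894  0.723  0.53   0.259] 0.0
flip L -5 11 [-0.555  0.424  1.927  0.76   0.517  0.202] 0.0
flip L -5 0 [-0.547  0.45   1.918  0.781  0.5    0.185] 0.0
flip R 8 110 [-0.735  0.285  1.82   0.594  0.798  0.271] 0.0
flip R 8 32 [-0.669  0.45   1.792  0.673  0.655  0.215] 0.0
flip R 8 11 [-0.653  0.496  1.778  0.698  0.622  0.197] 0.0
flip R -5 11 [-0.671  0.491  1.809  0.725  0.611  0.15 ] 0.0
flip R -5 0 [-0.662  0.516  1.801  0.74   0.594  0.139] 0.0
```

Run:
```python
from kin import *
from place import *
q00=bot.read_state()['qpos']
for b in (-.2,-.1,.1,.2,.3):
  Rr=Rp@R.from_rotvec([0,0,b]).as_matrix();q=q00
  for x,z in [(8,110),(8,11),(-5,11),(-5,0)]:
    gp=world(Q,np.array([[x,38,z]]))[0]
    q,e=ik(gp+17.8*Rr[:,0],Rr,q);print(b,x,z,q.round(3),round(e,5))
```

```text
-0.2 8 110 [-0.532  0.163  1.993  0.388  0.486 -2.541] 0.0
-0.2 8 11 [-0.454  0.407  1.945  0.515  0.283 -2.625] 0.0
-0.2 -5 11 [-0.471  0.403  1.979  0.592  0.264 -2.717] 0.0
-0.2 -5 0 [-0.462  0.431  1.969  0.622  0.246 -2.742] 0.0
-0.1 8 110 [-0.578  0.176  1.967  0.509  0.601 -2.681] 0.0
-0.1 8 11 [-0.498  0.414  1.922  0.657  0.405 -2.793] 0.0
-0.1 -5 11 [-0.515  0.409  1.955  0.71   0.39  -2.863] 0.0
-0.1 -5 0 [-0.506  0.437  1.946  0.736  0.373 -2.885] 0.0
0.1 8 110 [-0.657  0.224  1.905  0.635  0.835 -2.841] 0.0
0.1 8 11 [-0.574  0.45   1.861  0.757  0.653 -2.939] 0.0
0.1 -5 11 [-0.592  0.445  1.894  0.783  0.642 -2.986] 0.0
0.1 -5 0 [-0.583  0.471  1.885  0.8    0.626 -3.   ] 0.0
0.2 8 110 [-0.688  0.258  1.87   0.67   0.949 -2.889] 0.0
0.2 8 11 [-0.606  0.477  1.825  0.776  0.775 -2.976] 0.0
0.2 -5 11 [-0.624  0.473  1.856  0.794  0.764 -3.017] 0.0
0.2 -5 0 [-0.615  0.499  1.848  0.808  0.748 -3.028] 0.0
0.3 8 110 [-0.715  0.297  1.832  0.695  1.06  -2.926] 0.0
0.3 8 11 [-0.634  0.51   1.784  0.787  0.893 -3.003] 0.0
0.3 -5 11 [-0.651  0.507  1.815  0.798  0.883 -3.04 ] 0.0
0.3 -5 0 [-0.643  0.531  1.806  0.81   0.868 -3.049] 0.0
```

```bash
cat >> place.py <<'E'
RA=Rp@R.from_rotvec([.04,0,0]).as_matrix()@R.from_rotvec([0,0,-.12]).as_matrix()
def tcpR(bay,x,y,z,Rm):
    return world(Q,np.array([[x,{'L':38,'R':-38}[bay]+y,z]]))[0]+17.8*Rm[:,0]
E
python3 - <<'E'
from kin import *
from place import *
s=bot.read_state();q=s['qpos']
for x,z in [(8,32),(8,10.5),(-5,10.5),(-5,-.5)]:
    q,e=ik(tcpR('L',x,0,z,RA),RA,q);print(q.round(3),round(e,5))
plan(s['eef_pos'],q2R(s['eef_rot']),[(tcpR('L',8,0,30,RA),RA,3),(tcpR('L',8,0,10.5,RA),RA,3)],3)
E
```

```text
[-0.504  0.361  1.939  0.583  0.42  -2.682] 0.0
[-0.488  0.413  1.924  0.621  0.383 -2.712] 0.0
[-0.504  0.409  1.957  0.678  0.367 -2.785] 0.0
[-0.496  0.436  1.948  0.703  0.349 -2.806] 0.0
[[0.012,-0.012,-0.003,0.091,0.007,-0.266],[0.012,-0.012,-0.003,0.09,0.007,-0.266],[0.012,-0.011,-0.004,0.091,0.006,-0.266],[0.108,0.013,0,0,0,0],[0.107,0.013,0,0,0,0],[0.108,0.013,0,0,0,0],[0,0,0,0,0,0],[0,0,0,0,0,0]]
```

Request:
drive_tool([
  [0.012,-0.012,-0.003,0.09,0.007,-0.266],
  [0.012,-0.012,-0.003,0.09,0.007,-0.266],
  [0.012,-0.011,-0.004,0.09,0.006,-0.266],
  [0.108,0.013,0,0,0,0],
  [0.107,0.013,0,0,0,0],
  [0.108,0.013,0,0,0,0],
  [0,0,0,0,0,0],
  [0,0,0,0,0,0],
])

```text
t: 14.1
eef_pos: [564.6, -106.9, 85.2]
eef_rot: [0.865, -0.061, 0.497, 0.022]
contact_force: [-0.1, 0.3, -0.4]
finger_gap: 0.259
```

```bash
cat >> place.py <<'E'
def bar(bay):
    s=bot.read_state();T=q2R(s['eef_rot']);Rz=R.from_euler('z',Q[2]).as_matrix();c30,s30=np.cos(np.pi/6),.5
    B=Rz@np.array([[c30,0,-s30],[0,1,0],[s30,0,c30]])
    o=world(Q,np.array([[0,{'L':38,'R':-38}[bay],0.]]))[0]
    print("barrel",(B.T@(s['eef_pos']-17.8*T[:,0]-o)).round(2),"axis",(B.T@T[:,2]).round(3),"t",s['t'],"F",(B.T@s['contact_force']).round(1),"q6",s['qpos'][5].round(3),"gap",round(s['finger_gap'],3))
    return s,T
E
python3 - <<'E'
from place import *
s,T=bar('L')
p=camera_params('wrist');im=camera('wrist')
c=im[60:330,200:440];a=cv2.resize(c,None,fx=2.2,fy=2.2,interpolation=cv2.INTER_CUBIC)
cv2.imwrite('pics/w6.png',a)
plan(s['eef_pos'],T,[(tcpR('L',-5,0,10.5,RA),RA,4)],3)
E
```

```text
barrel [ 7.67  0.12 10.04] axis [ 0.999 -0.04  -0.001] t 14.1 F [-0.2  0.4 -0.4] q6 -2.713 gap 0.259
[[-0.002,-0.003,-0.053,0,-0.001,-0.001],[-0.001,-0.003,-0.053,0,-0.001,-0.001],[-0.002,-0.003,-0.052,0.001,-0.002,-0.001],[-0.001,-0.003,-0.053,0,-0.001,-0.002],[0,0,0,0,0,0],[0,0,0,0,0,0],[0,0,0,0,0,0],[0,0,0,0,0,0]]
```

View pics/w6.png

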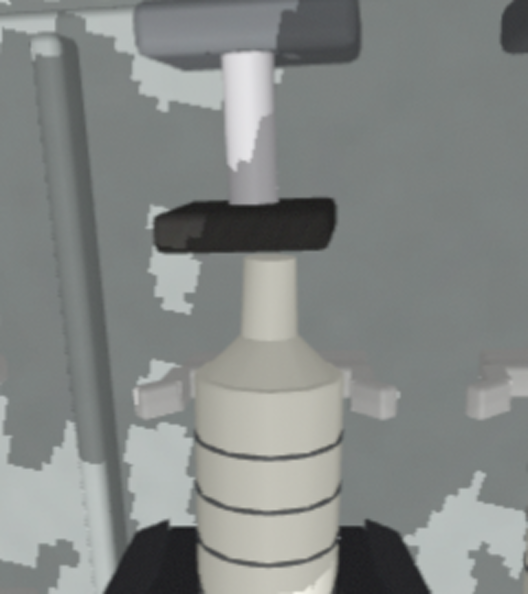

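Request:
drive_tool([
  [-0.002,-0.003,-0.053,0,0,0],
  [-0.002,-0.003,-0.053,0,0,0],
  [-0.002,-0.003,-0.053,0,0,0],
  [-0.002,-0.003,-0.053,0,0,0],
  [0,0,0,0,0,0],
  [0,0,0,0,0,0],
  [0,0,0,0,0,0],
  [0,0,0,0,0,0],
])

```text
t: 15.15
eef_pos: [553.8, -109.2, 79.6]
eef_rot: [0.866, -0.061, 0.497, 0.022]
contact_force: [5.7, 1.3, 1.9]
finger_gap: 0.259
```

Run:
```python
from place import *
s,T=bar('L')
p=camera_params('wrist');im=camera('wrist')
c=im[60:330,200:440];a=cv2.resize(c,None,fx=2.2,fy=2.2,interpolation=cv2.INTER_CUBIC)
cv2.imwrite('pics/w7.png',a)
plan(s['eef_pos'],T,[(tcpR('L',-5,0,-.5,RA),RA,5)],3)
```

```text
barrel [-4.74 -0.1  10.72] axis [ 0.999 -0.04  -0.   ] t 15.15 F [ 6.   0.2 -1.3] q6 -2.783 gap 0.259
[[0.037,0.005,-0.001,0,0,0],[0.037,0.005,-0.001,0,0,0],[0.037,0.005,-0.001,0,0,-0.001],[0.037,0.004,-0.001,0.001,0,0],[0.038,0.005,0,0,-0.001,-0.001],[0,0,0,0,0,0],[0,0,0,0,0,0],[0,0,0,0,0,0]]
```

View pics/w7.png

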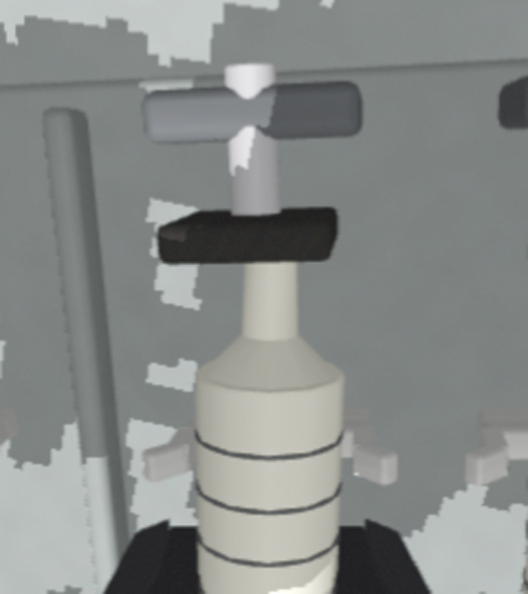

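Request:
drive_tool([
  [0.037,0.005,0,0,0,0],
  [0.037,0.005,0,0,0,0],
  [0.037,0.005,0,0,0,0],
  [0.037,0.005,0,0,0,0],
  [0.038,0.005,0,0,0,0],
  [0,0,0,0,0,0],
  [0,0,0,0,0,0],
  [0,0,0,0,0,0],
])

```text
t: 16.2
eef_pos: [558.5, -108.4, 69.8]
eef_rot: [0.865, -0.061, 0.497, 0.022]
contact_force: [-11.6, -3.8, 13.9]
finger_gap: 0.259
```

Run:
```python
from place import *
s,T=bar('L')
for n in("wrist","side","scene"):
    im=camera(n)
    if n=="wrist":c=im[60:330,200:440];f=2.2
    elif n=="side":c=im[210:380,260:430];f=3.5
    else: c=im[200:410,260:460];f=3
    cv2.imwrite(f'pics/w8{n}.png',cv2.resize(c,None,fx=f,fy=f,interpolation=cv2.INTER_CUBIC))
```

```text
barrel [-5.49 -0.15 -0.11] axis [ 0.999 -0.04  -0.001] t 16.2 F [-3.5 -1.5 18.1] q6 -2.804 gap 0.259
```

View pics/w8wrist.png

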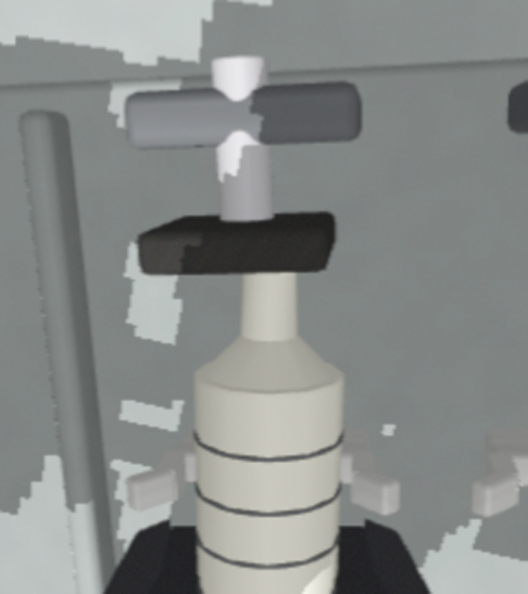

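View pics/w8scene.png

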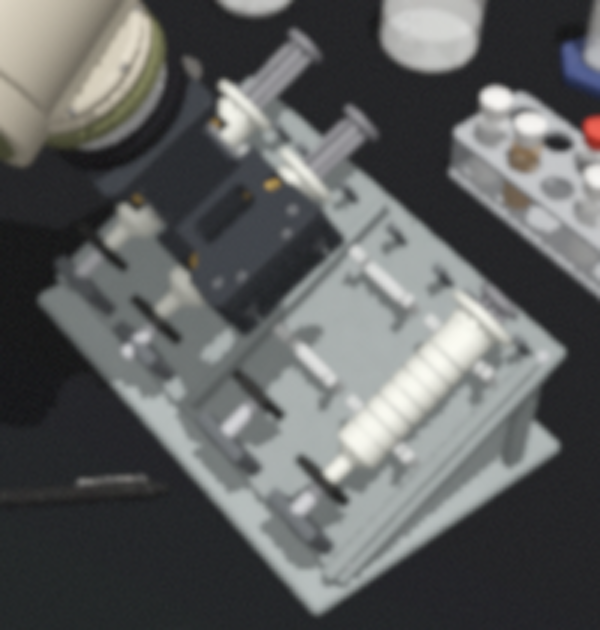

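Request:
drive_tool([
  [0,0,0,0,0,0],
  [0,0,0,0,0,0],
  [0,0,0,0,0,0],
  [0,0,0,0,0,0],
  [0,0,0,0,0,0],
  [0,0,0,0,0,0],
  [0,0,0,0,0,0],
  [0,0,0,0,0,0],
], jaw=0.41)

```text
t: 17.35
eef_pos: [559.0, -107.9, 69.6]
eef_rot: [0.865, -0.061, 0.497, 0.022]
contact_force: [0.1, -0.1, -0.2]
finger_gap: 0.407
```

Run:
```python
from place import *
s,T=bar('L')
for n in("wrist","scene"):
    im=camera(n)
    if n=="wrist":c=im[60:330,200:440];f=2.2
    else: c=im[200:410,260:460];f=3
    cv2.imwrite(f'pics/w9{n}.png',cv2.resize(c,None,fx=f,fy=f,interpolation=cv2.INTER_CUBIC))
```

```text
barrel [-5.05  0.17 -0.62] axis [ 0.999 -0.04  -0.001] t 17.35 F [-0.  -0.1 -0.2] q6 -2.804 gap 0.407
```

View pics/w9wrist.png

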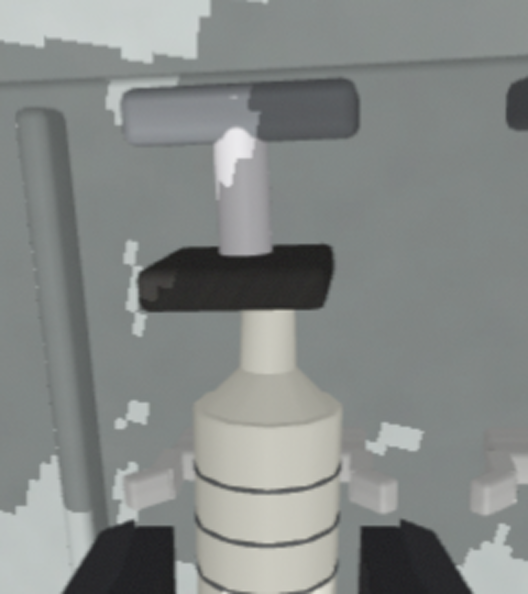

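View pics/w9scene.png

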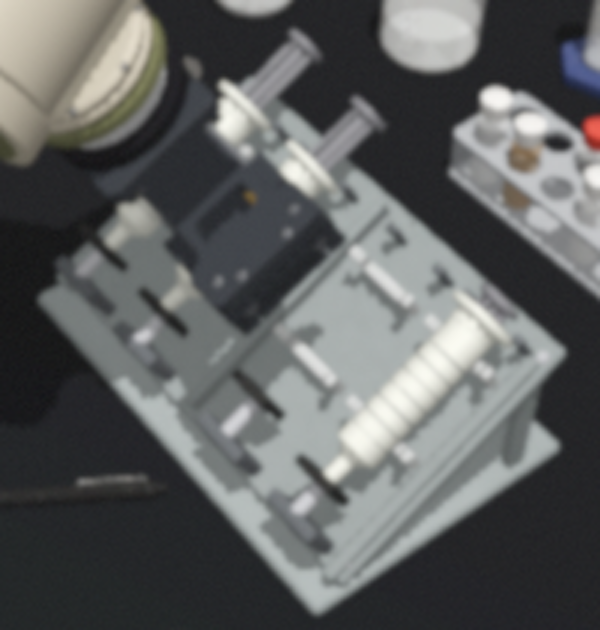

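Request:
drive_tool([
  [-0.1,0,0,0,0,0],
  [-0.2,0,0,0,0,0],
  [-0.3,0,0,0,0,0],
  [-0.35,0,0,0,0,0],
  [-0.35,0,0,0,0,0],
  [-0.35,0,0,0,0,0],
  [-0.3,0,0,0,0,0],
  [-0.1,0,0,0,0,0],
])

```text
t: 18.45
eef_pos: [496.6, -105.3, 177.0]
eef_rot: [0.866, -0.061, 0.496, 0.022]
contact_force: [0.4, 0.2, -0.1]
finger_gap: 0.412
```

Run:
```python
from place import *
s,T=bar('L')
p=camera_params('wrist');im=camera('wrist');c=im[30:330,60:460]
a=cv2.resize(c,None,fx=2,fy=2,interpolation=cv2.INTER_CUBIC)
def d(X,col):
    for k in proj(p,X): cv2.circle(a,tuple(int(round(v*2)) for v in (k-[60,30])),2,col,-1)
d(world(Q,np.array([(-62,38,0),(46,38,0),(48,19,0),(48,57,0),(-62,96,0),(46,96,0),(50.5,20,-6),(50.5,56,-6),(50.5,78,-6.)])),(0,0,255))
cv2.imwrite('pics/w10.png',a)
```

```text
barrel [ -4.03  14.77 122.83] axis [ 0.999 -0.039  0.001] t 18.45 F [ 0.3  0.1 -0.2] q6 -2.608 gap 0.412
```

View pics/w10.png

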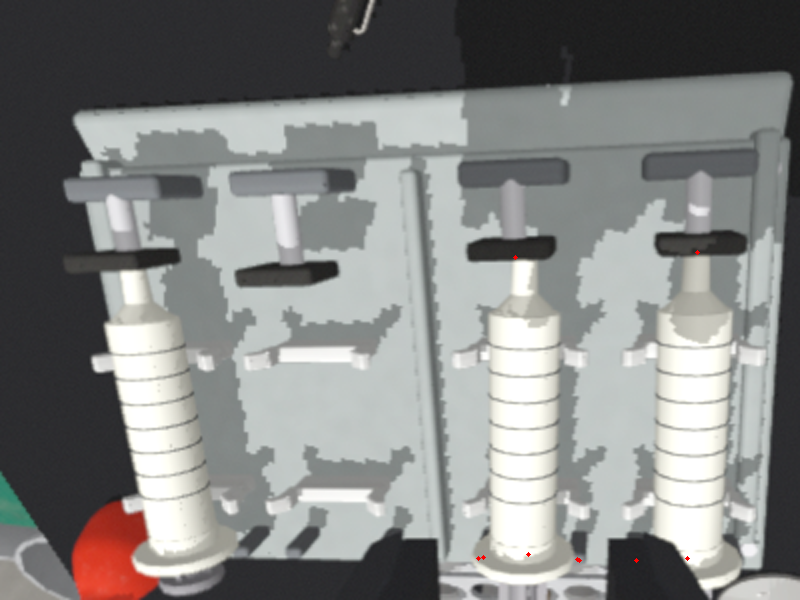

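Run:
```python
from kin import *
from place import *
s=bot.read_state();T=q2R(s['eef_rot']);q=s['qpos'];print(q.round(2))
w=[([480,0,235],Rtool(-1.0,0),9),([480,150,230],Rtool(-2.03,0),7),([479.9,270.7,130],Rtool(-3.261,0),9),([479.9,270.7,60],Rtool(-3.261,0),4)]
for a,b,_ in w: q,e=ik(np.array(a),b,q);print(q.round(3),round(e,4))
plan(s['eef_pos'],T,w,2)
```

```text
[-0.57  0.12  2.02  0.48  0.59 -2.61]
[-0.245  0.216  1.634  0.     1.291 -0.816] 0.0
[ 0.069  0.271  1.577 -0.     1.293  0.529] 0.0
[ 0.301  0.476  1.562 -0.     1.104  1.991] 0.0
[ 0.301  0.572  1.618 -0.     0.951  1.991] 0.0
[[-0.11,0.19,0.05,0.81,0.38,-0.16],[-0.12,0.19,0.02,0.81,0.38,-0.16],[-0.12,0.19,-0.01,0.81,0.38,-0.16],[-0.13,0.18,-0.04,0.81,0.39,-0.16],[-0.13,0.17,-0.06,0.81,0.38,-0.16],[-0.13,0.16,-0.09,0.81,0.39,-0.16],[-0.13,0.14,-0.12,0.81,0.38,-0.16],[-0.12,0.13,-0.14,0.81,0.39,-0.16]]
[[-0.12,0.1,-0.16,0.81,0.38,-0.16],[0.01,0.19,-0.3,0.98,0,0],[0.01,0.15,-0.33,0.98,0,0],[0.01,0.1,-0.34,0.98,0,0],[0.01,0.05,-0.35,0.98,0,0],[0.02,-0.01,-0.36,0.98,0,0],[0.01,-0.06,-0.35,0.99,0,0],[0.02,-0.11,-0.35,0.98,0.01,0]]
[[0.18,-0.1,-0.2,0.91,0,0],[0.19,-0.13,-0.18,0.91,0,0],[0.18,-0.15,-0.17,0.91,0,0],[0.19,-0.17,-0.14,0.91,0,0],[0.18,-0.19,-0.12,0.91,0,0],[0.19,-0.2,-0.09,0.91,0,0],[0.18,-0.21,-0.07,0.92,0,0],[0.19,-0.22,-0.04,0.91,0,0]]
[[0.18,-0.22,0,0.92,0,0],[0.29,0,0,0,0,0],[0.29,0,0,0,0,0],[0.3,0,0,0,0,0],[0.29,0,0,0,0,0],[0,0,0,0,0,0],[0,0,0,0,0,0],[0,0,0,0,0,0]]
```

Request:
drive_tool([
  [-0.11,0.19,0.05,0.81,0.38,-0.16],
  [-0.12,0.19,0.02,0.81,0.38,-0.16],
  [-0.12,0.19,-0.01,0.81,0.38,-0.16],
  [-0.13,0.18,-0.04,0.81,0.39,-0.16],
  [-0.13,0.17,-0.06,0.81,0.38,-0.16],
  [-0.13,0.16,-0.09,0.81,0.39,-0.16],
  [-0.13,0.14,-0.12,0.81,0.38,-0.16],
  [-0.12,0.13,-0.14,0.81,0.39,-0.16],
])

```text
t: 19.5
eef_pos: [480.4, -12.6, 225.6]
eef_rot: [0.665, 0.293, 0.619, -0.297]
contact_force: [-0.4, 0.4, -0.5]
finger_gap: 0.406
```

Request:
drive_tool([
  [-0.12,0.1,-0.16,0.81,0.38,-0.16],
  [0.01,0.19,-0.3,0.98,0,0],
  [0.01,0.15,-0.33,0.98,0,0],
  [0.01,0.1,-0.34,0.98,0,0],
  [0.01,0.05,-0.35,0.98,0,0],
  [0.02,-0.01,-0.36,0.98,0,0],
  [0.01,-0.06,-0.35,0.99,0,0],
  [0.02,-0.11,-0.35,0.98,0.01,0],
], jaw=0.58)

```text
t: 20.5
eef_pos: [475.4, 149.4, 226.0]
eef_rot: [0.379, 0.599, 0.376, -0.597]
contact_force: [1.0, 0.0, -0.3]
finger_gap: 0.586
```

Request:
drive_tool([
  [0.18,-0.1,-0.2,0.91,0,0],
  [0.19,-0.13,-0.18,0.91,0,0],
  [0.18,-0.15,-0.17,0.91,0,0],
  [0.19,-0.17,-0.14,0.91,0,0],
  [0.18,-0.19,-0.12,0.91,0,0],
  [0.19,-0.2,-0.09,0.91,0,0],
  [0.18,-0.21,-0.07,0.92,0,0],
  [0.19,-0.22,-0.04,0.91,0,0],
])

```text
t: 21.5
eef_pos: [473.7, 255.8, 136.6]
eef_rot: [0.013, 0.709, 0.011, -0.705]
contact_force: [-0.1, 0.4, -0.0]
finger_gap: 0.582
```

```bash
python3 st.py
python3 - <<'E'
from place import *
s=bot.read_state();T=q2R(s['eef_rot']);print(T.round(3))
plan(s['eef_pos'],T,[([479.9,270.7,100],Rtool(-3.261,0),4)],2)
E
```

```text
21.5 [473.74 255.77 136.62] [-0.1  0.4 -0. ] 0.5820067387778989 [ 0.279  0.441  1.597 -0.004  1.1    1.817]
[[ 0.005  0.034 -0.999]
 [-0.002 -0.999 -0.034]
 [-1.     0.002 -0.005]]
[[0.15,-0.06,-0.03,0.26,-0.01,0],[0.15,-0.06,-0.02,0.26,-0.01,0],[0.16,-0.07,-0.02,0.25,-0.01,-0.01],[0.15,-0.06,-0.02,0.26,-0.01,0],[0,0,0,0,0,0],[0,0,0,0,0,0],[0,0,0,0,0,0],[0,0,0,0,0,0]]
```

Request:
drive_tool([
  [0.18,-0.22,0,0.92,0,0],
  [0.25,0,0,0,0,0],
  [0.25,0,0,0,0,0],
  [0,0,0,0,0,0],
  [0,0,0,0,0,0],
  [0,0,0,0,0,0],
  [0,0,0,0,0,0],
  [0,0,0,0,0,0],
])

```text
t: 22.5
eef_pos: [473.7, 268.4, 96.9]
eef_rot: [-0.034, 0.709, -0.036, -0.704]
contact_force: [-0.4, -0.5, -0.0]
finger_gap: 0.581
```

```bash
python3 st.py
python3 - <<'E'
from place import *
s=bot.read_state();T=q2R(s['eef_rot']);print(T.round(3))
p=camera_params('wrist');a=camera('wrist')
c,sn=np.cos(-.12),np.sin(-.12)
for x in(-62,0,46):
    k=proj(p,[[479.9+c*x,270.7+sn*x,34]])[0];print(k);cv2.circle(a,tuple(int(round(v)) for v in k),2,(0,0,255),-1)
cv2.imwrite('pics/w11.png',a)
plan(s['eef_pos'],T,[([479.9,270.7,14.5],Rtool(-3.261,0),5)],2)
E
```

```text
22.5 [473.67 268.43  96.93] [-0.4 -0.5 -0. ] 0.5808305380246257 [ 0.302  0.504  1.616 -0.004  1.016  1.974]
[[ 0.006 -0.099 -0.995]
 [-0.002 -0.995  0.099]
 [-1.     0.001 -0.006]]
[314.47949307 348.82634103]
[316.17254911 257.3658686 ]
[317.61768259 178.94881644]
[[0.27,-0.01,-0.02,0.03,-0.01,0],[0.28,-0.01,-0.02,0.03,-0.01,0],[0.27,-0.01,-0.02,0.03,-0.01,0],[0.28,-0.01,-0.02,0.02,-0.01,0],[0.27,-0.01,-0.01,0.03,0,-0.01],[0,0,0,0,0,0],[0,0,0,0,0,0],[0,0,0,0,0,0]]
```

View pics/w11.png

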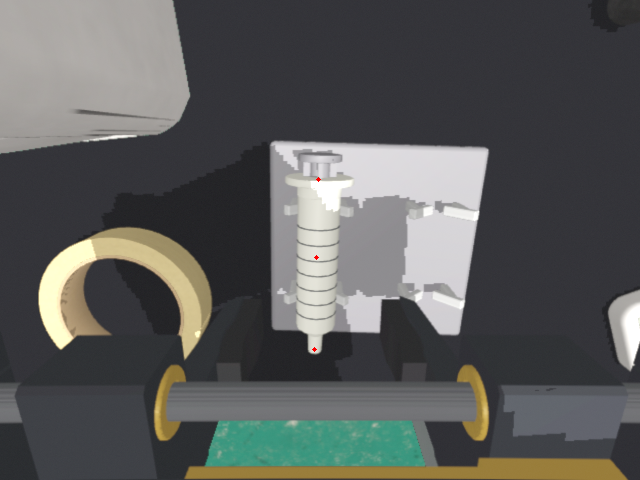

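Request:
drive_tool([
  [0.27,-0.01,-0.02,0.03,-0.01,0],
  [0.28,-0.01,-0.02,0.03,-0.01,0],
  [0.27,-0.01,-0.02,0.03,-0.01,0],
  [0.28,-0.01,-0.02,0.02,-0.01,0],
  [0.27,-0.01,-0.01,0.03,0,-0.01],
  [0,0,0,0,0,0],
  [0,0,0,0,0,0],
  [0,0,0,0,0,0],
])

```text
t: 23.55
eef_pos: [479.9, 270.8, 15.2]
eef_rot: [-0.043, 0.706, -0.042, -0.705]
contact_force: [-0.5, 0.1, -0.3]
finger_gap: 0.579
```

Request:
drive_tool([
  [0,0,0,0,0,0],
  [0,0,0,0,0,0],
  [0,0,0,0,0,0],
  [0,0,0,0,0,0],
  [0,0,0,0,0,0],
  [0,0,0,0,0,0],
  [0,0,0,0,0,0],
  [0,0,0,0,0,0],
], jaw=0)

```text
t: 24.55
eef_pos: [479.6, 270.3, 14.7]
eef_rot: [-0.042, 0.706, -0.043, -0.706]
contact_force: [-2.0, -5.5, 4.0]
finger_gap: 0.257
```

```bash
python3 st.py
python3 - <<'E'
from kin import *
from place import *
RF=Rp@np.diag([1.,-1,-1])
s=bot.read_state();T=q2R(s['eef_rot']);print(T.round(4));p0=s['eef_pos']
t1=tcp('R',8,0,110);q=s['qpos']
w=[(p0+[0,0,140],T,6),(t1+[0,20,80],RF,18),(t1,RF,5)]
for a,b,_ in w: q,e=ik(np.array(a),b,q);print(q.round(3),round(e,4))
print(t1);plan(p0,T,w,2)
E
```

```text
24.55 [479.56 270.28  14.68] [-2.  -5.5  4. ] 0.2565895789610315 [ 3.010e-01  6.430e-01  1.642e+00 -1.000e-03  8.570e-01  1.992e+00]
[[-0.000e+00 -1.199e-01 -9.928e-01]
 [-5.000e-04 -9.928e-01  1.199e-01]
 [-1.000e+00  5.000e-04 -0.000e+00]]
[ 0.301  0.446  1.536 -0.     1.159  1.992] 0.0
[-0.701  0.169  1.736  0.499  0.952  0.44 ] 0.0
[-0.735  0.285  1.82   0.594  0.798  0.271] 0.0
[ 530.28887394 -189.03890607  171.84754223]
[[-0.39,0,0,0,0,0],[-0.39,0,0,0,0,0],[-0.39,0,0,0,0,0],[-0.39,0,0,0,0,0],[-0.39,0,0,0,0,0],[-0.38,0,0,0,0,0],[-0.09,0.4,-0.1,-0.11,0.19,-0.03],[-0.09,0.4,-0.09,-0.11,0.19,-0.03]]
[[-0.09,0.4,-0.09,-0.11,0.19,-0.03],[-0.09,0.4,-0.08,-0.11,0.19,-0.03],[-0.09,0.4,-0.08,-0.11,0.19,-0.03],[-0.09,0.4,-0.07,-0.11,0.19,-0.03],[-0.09,0.4,-0.07,-0.12,0.19,-0.03],[-0.09,0.41,-0.07,-0.11,0.19,-0.03],[-0.08,0.41,-0.06,-0.12,0.19,-0.03],[-0.09,0.41,-0.06,-0.11,0.19,-0.03]]
[[-0.09,0.41,-0.05,-0.12,0.2,-0.03],[-0.08,0.41,-0.05,-0.11,0.19,-0.03],[-0.09,0.41,-0.04,-0.12,0.2,-0.03],[-0.09,0.41,-0.04,-0.11,0.19,-0.03],[-0.09,0.4,-0.03,-0.12,0.2,-0.03],[-0.09,0.41,-0.03,-0.11,0.19,-0.03],[-0.08,0.41,-0.03,-0.12,0.2,-0.04],[-0.09,0.4,-0.02,-0.11,0.19,-0.03]]
[[0.22,0.07,0.14,0,0,0],[0.23,0.06,0.15,0,0,0],[0.22,0.07,0.14,0,0,0],[0.23,0.06,0.15,0,0,0],[0.22,0.07,0.14,0,0,0],[0,0,0,0,0,0],[0,0,0,0,0,0],[0,0,0,0,0,0]]
```

Request:
drive_tool([
  [-0.39,0,0,0,0,0],
  [-0.39,0,0,0,0,0],
  [-0.39,0,0,0,0,0],
  [-0.39,0,0,0,0,0],
  [-0.39,0,0,0,0,0],
  [-0.38,0,0,0,0,0],
  [-0.09,0.4,-0.1,-0.11,0.19,-0.03],
  [-0.09,0.4,-0.09,-0.11,0.19,-0.03],
])

```text
t: 25.55
eef_pos: [485.3, 221.5, 165.3]
eef_rot: [-0.033, 0.727, -0.028, -0.685]
contact_force: [0.3, -0.4, -0.3]
finger_gap: 0.257
```

Request:
drive_tool([
  [-0.09,0.4,-0.09,-0.11,0.19,-0.03],
  [-0.09,0.4,-0.08,-0.11,0.19,-0.03],
  [-0.09,0.4,-0.08,-0.11,0.19,-0.03],
  [-0.09,0.4,-0.07,-0.11,0.19,-0.03],
  [-0.09,0.4,-0.07,-0.12,0.19,-0.03],
  [-0.09,0.41,-0.07,-0.11,0.19,-0.03],
  [-0.08,0.41,-0.06,-0.12,0.19,-0.03],
  [-0.09,0.41,-0.06,-0.11,0.19,-0.03],
])

```text
t: 26.55
eef_pos: [507.9, 25.8, 209.3]
eef_rot: [0.007, 0.801, 0.027, -0.598]
contact_force: [-0.0, -0.8, -0.9]
finger_gap: 0.254
```

Request:
drive_tool([
  [-0.09,0.41,-0.05,-0.12,0.2,-0.03],
  [-0.08,0.41,-0.05,-0.11,0.19,-0.03],
  [-0.09,0.41,-0.04,-0.12,0.2,-0.03],
  [-0.09,0.41,-0.04,-0.11,0.19,-0.03],
  [-0.09,0.4,-0.03,-0.12,0.2,-0.03],
  [-0.09,0.41,-0.03,-0.11,0.19,-0.03],
  [-0.08,0.41,-0.03,-0.12,0.2,-0.04],
  [-0.09,0.4,-0.02,-0.11,0.19,-0.03],
])

```text
t: 27.55
eef_pos: [530.5, -169.4, 251.6]
eef_rot: [0.048, 0.862, 0.084, -0.497]
contact_force: [1.2, 0.3, -0.2]
finger_gap: 0.256
```

Request:
drive_tool([
  [0.22,0.07,0.14,0,0,0],
  [0.23,0.06,0.15,0,0,0],
  [0.22,0.07,0.14,0,0,0],
  [0.23,0.06,0.15,0,0,0],
  [0.22,0.07,0.14,0,0,0],
  [0,0,0,0,0,0],
  [0,0,0,0,0,0],
  [0,0,0,0,0,0],
])

```text
t: 28.55
eef_pos: [530.6, -188.9, 172.4]
eef_rot: [0.049, 0.862, 0.084, -0.497]
contact_force: [0.4, 0.8, -0.9]
finger_gap: 0.258
```

```bash
sed -i 's/17\.8/GP/g; s/^Q=/GP=19.3\nQ=/' place.py
cat >> place.py <<'E'
RF=Rp@np.diag([1.,-1,-1])
E
python3 - <<'E'
from place import *
s,T=bar('R')
plan(s['eef_pos'],T,[(tcpR('R',8,0,30,RF),RF,6)],3)
p=camera_params('wrist');a=camera('wrist')
def d(X,col):
    for k in proj(p,X): cv2.circle(a,tuple(int(round(v)) for v in (k)),2,col,-1)
d(np.array([[-GP,0,62],[-GP,0,-48]])@T.T+s['eef_pos'],(0,0,255))
L=[]
for y in(-96,-38,38,96): L+=[(-62,y,0),(46,y,0),(50.5,y-18,-6),(50.5,y+18,-6),(-56,y-13,17),(-56,y+13,17)]
d(world(Q,np.array(L,float)),(0,255,0))
cv2.imwrite('pics/w12.png',a)
E
```

```text
barrel [8.5900e+00 5.0000e-02 1.1181e+02] axis [-1.     0.    -0.001] t 28.55 F [ 0.   0.7 -1.1] q6 0.272 gap 0.258
[[0.227,0,0.002,0,-0.001,-0.001],[0.227,0,0.002,0,-0.001,-0.001],[0.227,0,0.002,0,-0.001,-0.001],[0.228,0,0.002,0,-0.001,-0.001],[0.227,0,0.001,-0.001,0,-0.001],[0.228,0,0.001,0,-0.001,0],[0,0,0,0,0,0],[0,0,0,0,0,0]]
```

View pics/w12.png

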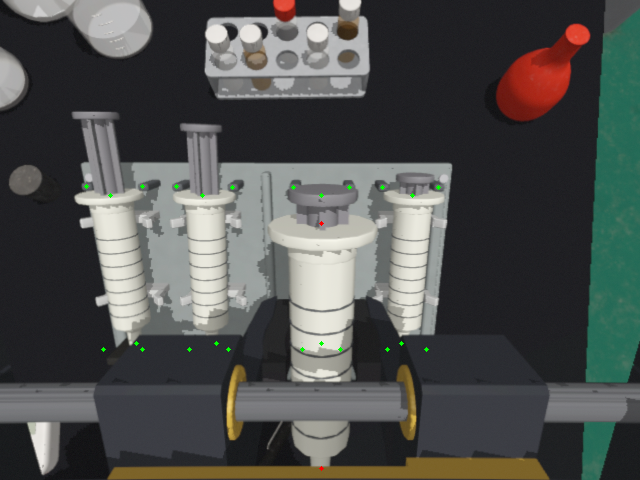

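Request:
drive_tool([
  [0.24,0,0.002,0,0,0],
  [0.28,0,0.002,0,0,0],
  [0.28,0,0.002,0,0,0],
  [0.28,0,0.002,0,0,0],
  [0.28,0,0.002,0,0,0],
  [0.2,0,0,0,0,0],
  [0.1,0,0,0,0,0],
  [0,0,0,0,0,0],
])

```text
t: 29.6
eef_pos: [578.8, -179.3, 85.0]
eef_rot: [0.048, 0.862, 0.084, -0.498]
contact_force: [-0.3, 0.4, -0.8]
finger_gap: 0.259
```

Run:
```python
from place import *
s,T=bar('R')
plan(s['eef_pos'],T,[(tcpR('R',8,0,10.5,RF),RF,1),(tcpR('R',-5,0,10.5,RF),RF,4)],3)
p=camera_params('wrist');a=camera('wrist')
cv2.imwrite('pics/w13.png',a)
```

```text
barrel [ 7.44  0.17 11.55] axis [-1.     0.001  0.   ] t 29.6 F [-0.6  0.4 -0.6] q6 0.196 gap 0.259
[[0.018,0.003,-0.009,-0.005,0.001,0.001],[0,0,0.054,0,0,0],[0,0,0.054,0,0,0],[0,0,0.054,0,0,0],[0,0,0.054,0,0,0],[0,0,0,0,0,0],[0,0,0,0,0,0],[0,0,0,0,0,0]]
```

View pics/w13.png

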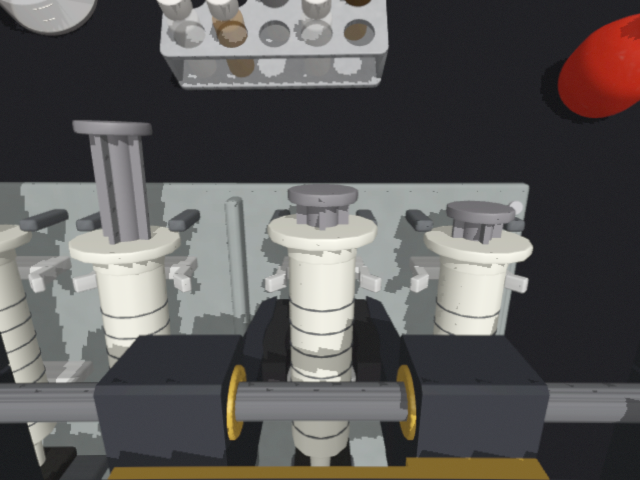

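Request:
drive_tool([
  [0.018,0.003,0.05,0,0,0],
  [0,0,0.052,0,0,0],
  [0,0,0.052,0,0,0],
  [0,0,0.052,0,0,0],
  [0,0,0,0,0,0],
  [0,0,0,0,0,0],
  [0,0,0,0,0,0],
  [0,0,0,0,0,0],
])

```text
t: 30.65
eef_pos: [568.9, -181.6, 78.2]
eef_rot: [0.048, 0.862, 0.084, -0.498]
contact_force: [4.1, 0.5, 1.8]
finger_gap: 0.252
```

Run:
```python
from place import *
s,T=bar('R')
plan(s['eef_pos'],T,[(tcpR('R',-5,0,-.5,RF),RF,5)],3)
p=camera_params('wrist');a=camera('wrist')
cv2.imwrite('pics/w14.png',a)
```

```text
barrel [-4.77 -0.14 10.73] axis [-1.     0.001 -0.   ] t 30.65 F [ 4.5 -0.3 -0.5] q6 0.149 gap 0.252
[[0.037,0,0.001,-0.001,0,0],[0.038,-0.001,0.001,-0.001,0,-0.001],[0.037,0,0.001,-0.001,0,0],[0.038,-0.001,0,-0.001,0,-0.001],[0.037,0,0.001,0,-0.001,0],[0,0,0,0,0,0],[0,0,0,0,0,0],[0,0,0,0,0,0]]
```

View pics/w14.png

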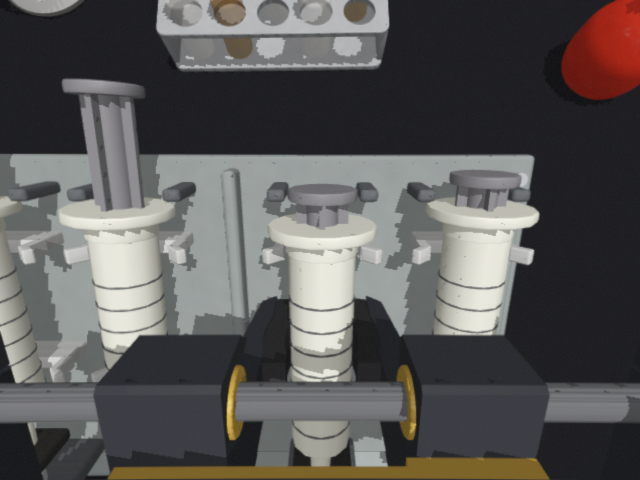

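Request:
drive_tool([
  [0,0,0.028,0,0,0],
  [0.037,0,0,0,0,0],
  [0.038,0,0,0,0,0],
  [0.037,0,0,0,0,0],
  [0.038,0,0,0,0,0],
  [0.035,0,0,0,0,0],
  [0,0,0,0,0,0],
  [0,0,0,0,0,0],
])

```text
t: 31.7
eef_pos: [571.9, -180.8, 67.4]
eef_rot: [0.048, 0.862, 0.084, -0.498]
contact_force: [-10.4, -2.0, 11.0]
finger_gap: 0.254
```

Run:
```python
from place import *
s,T=bar('R')
p=camera_params('wrist');a=camera('wrist')
cv2.imwrite('pics/w15.png',a)
```

```text
barrel [-7.42  0.08 -0.15] axis [-1.     0.001  0.001] t 31.7 F [-3.7  0.  14.9] q6 0.132 gap 0.254
```

View pics/w15.png

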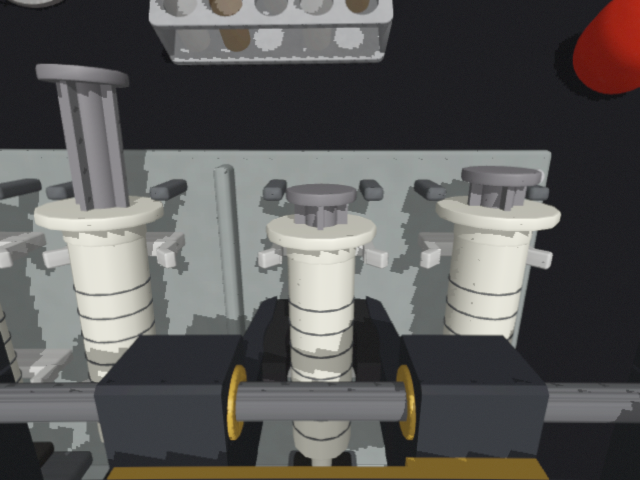

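Request:
drive_tool([
  [0,0,0,0,0,0],
  [0,0,0,0,0,0],
  [0,0,0,0,0,0],
  [0,0,0,0,0,0],
  [0,0,0,0,0,0],
  [0,0,0,0,0,0],
  [0,0,0,0,0,0],
  [0,0,0,0,0,0],
], jaw=0.41)

```text
t: 32.75
eef_pos: [572.8, -180.7, 67.7]
eef_rot: [0.048, 0.862, 0.084, -0.498]
contact_force: [-0.8, -0.3, -0.8]
finger_gap: 0.409
```

Request:
drive_tool([
  [-0.1,0,0,0,0,0],
  [-0.2,0,0,0,0,0],
  [-0.3,0,0,0,0,0],
  [-0.35,0,0,0,0,0],
  [-0.35,0,0,0,0,0],
  [-0.35,0,0,0,0,0],
  [-0.3,0,0,0,0,0],
  [-0.1,0,0,0,0,0],
])

```text
t: 33.75
eef_pos: [512.2, -193.0, 175.6]
eef_rot: [0.049, 0.862, 0.083, -0.497]
contact_force: [0.4, -0.5, -0.2]
finger_gap: 0.409
```

Run:
```python
from place import *
s,T=bar('R')
p=camera_params('wrist');a=camera('wrist')
def d(X,col):
    for k in proj(p,X): cv2.circle(a,tuple(int(round(v)) for v in (k)),2,col,-1)
d(world(Q,np.array([(46,y,0) for y in(-96,-38,38,96)]+[(-45,y,0) for y in(-96,-38,38,96)],float)),(0,0,255))
cv2.imwrite('pics/w16.png',a)
im=camera("scene");cv2.imwrite('pics/s16.png',cv2.resize(im[150:410,220:470],None,fx=2.3,fy=2.3,interpolation=cv2.INTER_CUBIC))
```

```text
barrel [ -6.21  -0.32 123.98] axis [-1.     0.    -0.001] t 33.75 F [ 0.1 -0.6 -0.3] q6 0.236 gap 0.409
```

View pics/w16.png

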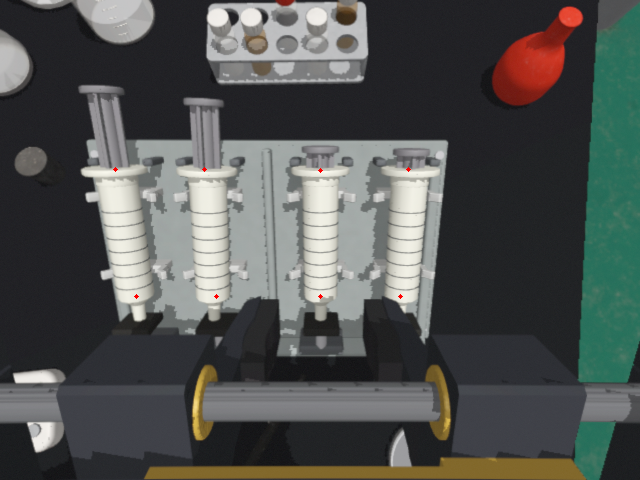

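View pics/s16.png

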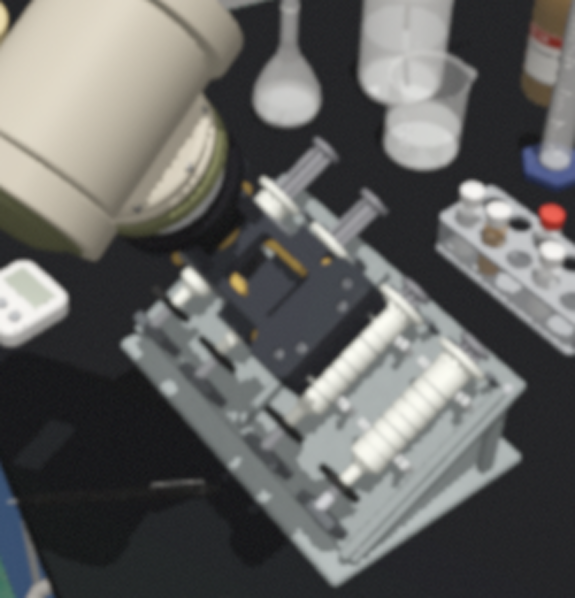

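Run:
```python
from cell import *
print(order.finish_job()); s=bot.read_state();print(s['t'],s['contact_force'])
```

```text
the job is handed in; nothing more can be done
None
the job is handed in; nothing more can be done
```

Both loose syringes are clipped into the stand and I handed the job in after about 34 s. I have no verdict: `finish_job` reported none.

- **Syringe A (plunger out):** it went into the left bay, next to the kept pulled-out syringe.
- **Syringe B (plunger in):** it went into the right bay, next to the kept pushed-in one. I gripped it with the tool turned half round, to keep the last joint clear of its limit.

**Last checks:**
- In the last wrist image both flanges sit on the downhill side of their keeper posts. The barrels line up with the predicted seats to within about a pixel or two, level with the kept syringes.
- The plungers look unchanged, the flask is standing, and the gripper was clear with the contact force near zero.
- Pad travel and plunger length were judged from the pictures and contact forces, not read directly.

**Two things did not go as planned:**
- With A in hand, the last joint would have passed its limit at the bay. I leaned the gripper about 0.12 rad around the barrel and yawed it 0.04 rad before setting A down. A straightened when released.
- B's pressing force read 4.5 N, less than the 5.7 N or so expected and the 6 N on A. I pressed it about 1.7 mm further before setting it down.

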